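Lock the depth stop of the pantry press

TASK

The depth stop of the little screw press is set but not locked. Put the long spanner on the lower nut (the stop nut) with its handle in front of the left upright, so that the upright holds it still, then with the short spanner turn the thin jam nut above it clockwise until it comes up solid, without letting the stop nut turn with it. Then take both spanners off and lay them flat on the wooden lid of the white bread box again, and leave the jar, the bottle and the dish where they are.

Things in the scene. Friction and masses are not known exactly. Their poses are not given: they have to be found in the camera images.
- press: Fixed steel screw press, 300 mm wide (y), 190 deep (x); x points to its back, y to its left, z up. Origin on the worktop under the screw's axis. Crosshead bar 60 mm in x, 276 in y, top face at z = 160. On it two brass hexagon nuts, one above the other, 36 mm across flats, 41.6 across corners, round the 24 mm screw. At its front nothing stands in the way of a spanner above the crosshead.
- wheel (a point): Centre of the press's dark hand wheel, on the screw's axis at z = 245 mm of the press. Fixed; rim 190 mm outside diameter, from z = 237 to 253 mm, four spokes. It overhangs the nuts: spanners reach them only from the side, between crosshead and wheel, and a hand holding the short spanner there must lean outwards, away from the screw, 20 to 40 degrees, to clear the rim.
- left_upright (a point): Axis of the press's left upright (y = 120 mm of the press), a round post of diameter 22 mm, at the height of the crosshead's top face (z = 160 mm); the post stands out 31 mm above that. The right upright is its mirror image.
- stop_nut_mid (a point): Middle of the lower nut (stop nut), 18 mm high, z = 160 to 178 mm of the press, resting on the crosshead. Its x axis is parallel to two flats: a spanner fits with the handle along x, or at any 60 degrees from it. With the handle along x it passes in front of the left upright, 2 to 10 mm short of touching it.
- stop_nut (a joint): Turn of the stop nut on the screw, rad, positive clockwise seen from above; starts at -0.06 to 0. Turns easily (0.1 N m) if not held; must stay within 0.4 of 0. Clockwise, the long spanner's handle swings towards the press's back until it bears on the left upright; with that and the jaws' play the nut turns to about 0.15, no further unless forced.
- jam_nut_mid (a point): Middle of the upper, thinner nut (jam nut), 14 mm high, z = 178 to 192 mm of the press, same axis. Its x axis is parallel to two flats: a spanner fits with the handle along x, or at any 60 degrees from it. At the start x points to the press's front and 12 to 35 degrees to the right of it seen from the robot; when tight, about 15 degrees to the left.
- jam_nut (a joint): Turn of the jam nut relative to the stop nut, rad, positive clockwise seen from above (tightening). Starts at 0.3 to 0.65, comes up solid at 1.0. Stiff, 0.35 N m all the way (3 N on the short handle; solid, it rises quickly past 6 N; over 15 N strains the jaws), and it drags the stop nut: if that is not held, both turn together. Stays where it is left.
- long_spanner: Straight flat open-ended steel spanner, 202 mm long, 9 mm thick, 400 g. Origin: underside, middle of the jaws (the nut's axis when home); x along the handle, z up. Handle 18 mm wide, ends at x = 175. Jaw gap 37 mm, open to -x; flared tips end at x = -27, throat at x = 22; head up to 67 mm wide, ends at x = 47. Balance point about x = 60. Lies on the bread box, handle out over its edge.
- long_spanner_brace (a point): Point on the long spanner's handle, mid thickness, 120 mm from its origin: the part that bears on the left upright.
- short_spanner: Short open-ended spanner, 162 mm long, 320 g; the same head, jaws, thickness (9 mm), handle width (18 mm), origin and axes as the long one, but the handle ends at x = 135 mm. Balance point about x = 42. Lies flat on the bread box beside the long one, handle 35 to 65 mm out over the same edge; either may be the left one.
- bread_box: Fixed white bread box with a flat wooden lid, 200 x 200 mm, 100 mm high, to the right of the press. Origin at the centre of its underside; the lid's top face is at z = 100 mm. The spanners' handles stand out over its edge at x = -100 mm of the box, the robot's side.
- jar: Clip-top glass jar of oats, diameter 76 mm, 115 mm high, bystander. Origin at the centre of its underside.
- bottle: Green glass bottle, diameter 74 mm, 270 mm high, bystander. Origin at the centre of its underside.
- dish: White stoneware dish, diameter 120 mm, 32 mm high, bystander. Origin at the centre of its underside.
There are look-alikes about, which are no part of the job. Leave any blue or yellow look-alike of the long_spanner alone.

How it is judged:
On the way, in this order (a step that is already met when the one before it is completed fails the run):
1. the long spanner is home on the stop nut, its handle in front of and within 25 mm of the left upright (horizontal distance between long_spanner and stop_nut_mid below 0.01 m and z of long_spanner in the frame of press between 0.155 and 0.172 m and x of long_spanner_brace in the frame of press below 0 m and horizontal distance between long_spanner_brace and left_upright below 0.045 m), for 0.2 s.
2. the jam nut is tight (within 0.07 rad of solid), with the short spanner on it and the long one still on the stop nut (value of joint jam_nut above 0.93 rad and horizontal distance between short_spanner and jam_nut_mid below 0.014 m and z of short_spanner in the frame of press above 0.168 m and horizontal distance between long_spanner and stop_nut_mid below 0.014 m and z of long_spanner in the frame of press below 0.172 m), for 0.2 s.
At the end, for the whole second after the job is handed in: The jam nut is within 0.07 rad of solid and the stop nut within 0.4 rad of its zero; both spanners lie flat (within 0.08 rad) and at rest on the lid of the bread box, the middle of their jaws within 160 mm of its centre (value of joint jam_nut above 0.93 rad and value of joint stop_nut between -0.4 and 0.4 rad and z of long_spanner in the frame of bread_box between 0.094 and 0.106 m and horizontal distance between each of long_spanner, short_spanner and bread_box below 0.16 m and angle between each of long_spanner, short_spanner's own z axis and vertical below 0.08 rad and linear speed of each of long_spanner, short_spanner below 0.02 m/s and z of short_spanner in the frame of bread_box between 0.094 and 0.106 m); the robot touches nothing.
It fails at once if the stop nut turns by more than 0.4 rad (value of joint stop_nut above 0.4 rad or value of joint stop_nut below -0.4 rad).
It fails at once if the jar, the bottle or the dish is moved by more than 20 mm or tipped (distance of any of jar, bottle, dish from where it was at the start of the episode above 0.02 m or angle between any of jar, bottle, dish's own z axis and vertical above 0.3 rad).
It also fails if it takes over 72 s, if anything falls off the work surface, if the arm or the gripper's body presses on something with over 40 N, if the wrist force passes 120 N, or if a joint passes its speed limit or range.

ROBOT

A 6-joint arm with a two-finger parallel gripper is mounted at the origin on the work surface. World frame = base frame: x ahead of the robot, y to its left, z up, the work surface at z = 0. Lengths are in m, angles in rad, forces in N, time in s.
With the tool pointing down it reaches from about 0.375 to 0.925 m from the base axis. Payload 5.7 kg.
Tool frame: the origin (TCP) lies midway between the tips of the shut fingers; the grasp point (between the pads) lies 19 mm behind it; z points along the fingers, y is the direction in which the jaws open and shut (so a half turn about z gives the same grasp; the last joint's range is limited). The gripper opens to 88 mm and grips with 3 to 60 N. Pads are 20 mm wide; open, the fingers measure 115 mm over their backs; the gripper's body (75 mm by 178 mm) begins 61 mm behind the grasp point.
Start: joints at [-1.367, 0.359, 1.51, -0, 1.272, -0.115], TCP at [0.188, -0.57, 0.223] pointing down, gripper open.
Joint ranges: [-2.97, 2.97], [-1.01, 2.36], [0.21, 2.38], [-0.96, 4.11], [0.2, 2.71], [-2.98, 2.98]. Speed limits (rad/s): [2.39, 2.39, 3.14, 3.14, 3.14, 3.14].

INTERFACE

Orientations are given as a rotation vector (axis times angle).
In Python, from bench import status, optics, ctrl gives the robot as it stands.
- The arm moves only by the tool arm_command, never from a script. Its argument "rows" is one flat list of numbers, 7 for each row, row after row: the shift along the world's x, y, z in m, then the turn, a rotation vector about the world's x, y, z in degrees, then the closure, from 0 (fully open) to 1 (shut). A call has 1 to 10 rows; each row shifts and turns the commanded pose from where the row before left it; what a row does not reach is not made up. A row lasts 1/12 s, in which the tool goes at most 41.7 mm and 7.16 degrees, less where a joint would pass 70% of its speed; a pose out of reach is approached as far as the arm can. A call is refused whole if a number of a shift passes 0.0417 or a number of a turn 7.16, either way. A call with a gripper value outside its range is refused whole. The fingers move at their own pace and stop on an object; the grip force is fixed at half the most. Time passes only in rows, so rows that do not move let the fingers close. It gives the time, the measured TCP pose, the force and the opening at its end, in the units of the state.
- status.observe(): the state, without advancing time (a new reading comes with each control period).
- optics.capture(name): name is "side" or "top" or "wrist"; returns (picture, depth): 400x640x3 uint8, red, green, blue; 400x640 float32, m along the optical axis (not along the pixel's ray), 0 where there is no reading.
- optics.camera_model(name): a dict with "fx", "fy", "cx", "cy" (pixels), "R" (3x3) and "t" (3): a world point X has camera coordinates R X + t. Camera axes: x right, y down, z forward; pixel columns grow to the right and rows downward; lengths in m; the calibration is good to about 2 mm. A picture is of the moment at which its call begins: read the wrist's pose just before it. camera_model takes no time and is no camera call; for the wrist camera it gives the pose at the moment of the call.
- ctrl.close_job(): hands the job in, once; it reports no verdict.
The state is a dict: "clock": time; "q": joint angles; "dq": joint speeds; "joint_torque": joint torques, N m; "position": TCP position; "ee_rot": TCP orientation; "ft_force": force on the tool from outside, world axes, zero at the start; "wrist_torque": the same for the moment, N m; "gripper_width": finger opening in m.
Only numpy, scipy, OpenCV 4.12 (cv2) and the standard library are available. Lean on these libraries where they do the work, as an engineer would, in place of code of your own. Each camera call takes 0.05 s, during which the arm holds its last target. There are 200 camera calls.

## Working session

There is one attempt and no reset: what is moved stays moved. The work goes in short steps, Python scripts to look and compute and a tool call to move; the robot and the scene stay as the last step left them, time stands still between calls to the robot, and variables do not carry over. Pictures are saved under pics/ and viewed, about 8 in all and at most 12, crops included, and the job is handed in when it is done.

Besides the shell and the picture viewer there is one more tool, called as name(argument=value, ...) on one line, values as JSON. arm_command: Moves the arm, as the interface text tells. Its arguments: {"type":"object","properties":{"rows":{"type":"array","items":{"type":"number"}}},"required":["rows"]}

```bash
ls; mkdir -p pics
python3 - <<'E'
from bench import status, optics
import cv2,numpy as np
s=status.observe(); print(s)
for n in("side","top"):
    p,d=optics.capture(n); np.savez(f"{n}0.npz",p=p,d=d,**optics.camera_model(n)); cv2.imwrite(f"pics/{n}0.png",p[:,:,::-1])
    m=optics.camera_model(n);print(n,m['fx'],-m['R'].T@m['t'],m['R'].round(2).tolist())
E
```

```text
pics
{'clock': 0.0, 'q': array([-1.36713119e+00,  3.59457155e-01,  1.51142140e+00,  4.02335662e-05,
        1.27247000e+00, -1.15069616e-01]), 'dq': array([-2.40534026e-03,  5.40267029e-04, -4.40338490e-06, -2.22797702e-04,
       -1.74949113e-03, -9.19717822e-04]), 'joint_torque': array([ 1.39403151e-04, -5.15376127e+01, -2.70725888e+01,  6.71880436e-02,
        3.50801647e-02, -1.80038764e-04]), 'position': array([ 0.18790624, -0.56910836,  0.22184226]), 'ee_rot': array([-3.10005132e+00, -4.98253724e-01,  6.17743144e-05]), 'ft_force': array([-0.20679151, -0.20701459, -0.03355066]), 'wrist_torque': array([ 0.07605202, -0.05709004,  0.00316175]), 'gripper_width': 0.08793485317495282}
side 362.0401082355751 [ 0.42418498 -0.89151179  0.8956518 ] [[1.0, -0.07, -0.01], [-0.05, -0.65, -0.76], [0.04, 0.76, -0.65]]
top 414.08553621114197 [ 0.35793273 -0.00464169  1.40764806] [[0.03, -1.0, 0.02], [-0.99, -0.03, -0.1], [0.1, -0.02, -1.0]]
```

View pics/top0.png

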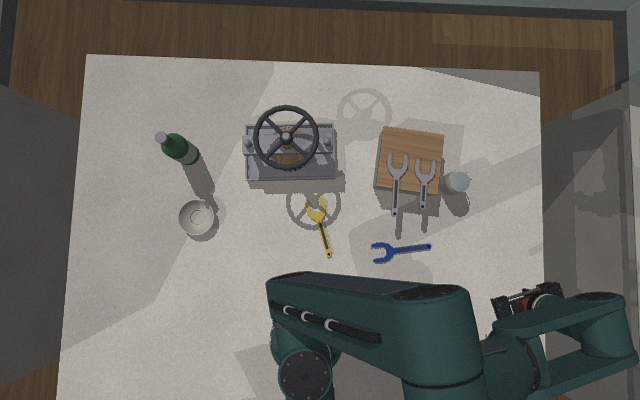

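View pics/side0.png

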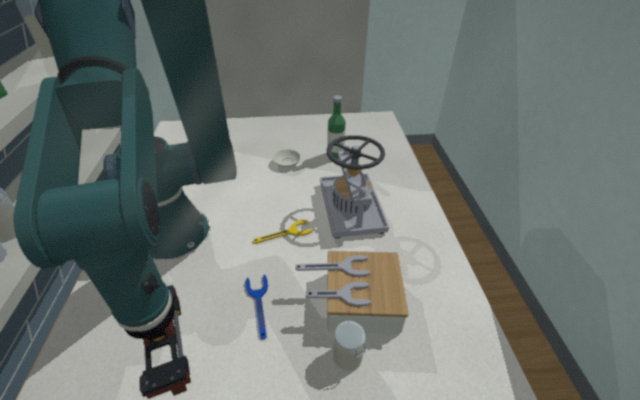

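The top view shows the long spanner on the left of the lid (jaws about (397,157)) and the short one on the right (425,168). The press wheel is at (286,137), with the jar at (455,182), bottle at (180,150) and dish at (197,217). The yellow and blue look-alikes are clear of the work.

Run:
```python
import cv2,numpy as np
p=np.load("top0.npz")["p"][:,:,::-1]
a=cv2.resize(p[95:195,230:350],None,fx=4.5,fy=4.5,interpolation=cv2.INTER_CUBIC)[:, :]
b=cv2.resize(p[120:220,370:480],None,fx=4.5,fy=4.5,interpolation=cv2.INTER_CUBIC)
cv2.imwrite("pics/crop.png",cv2.resize(np.hstack([a[:450],b[:450]]),None,fx=.75,fy=.75))
```

```text
(no output)
```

View pics/crop.png

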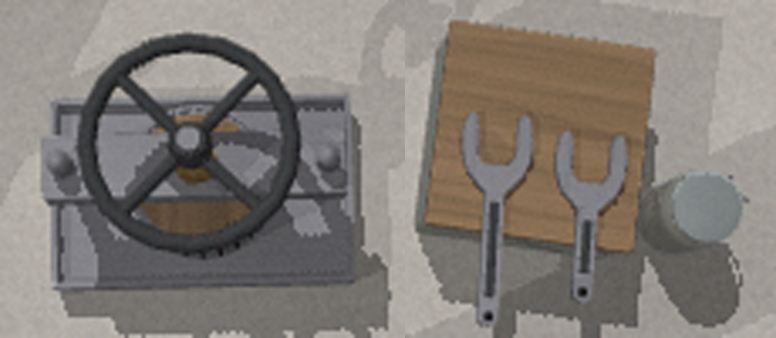

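```bash
cat > h.py <<'E'
import numpy as np,cv2
def ray(m,uv,z):
    uv=np.atleast_2d(uv).astype(float)
    r=np.c_[(uv[:,0]-m['cx'])/m['fx'],(uv[:,1]-m['cy'])/m['fy'],np.ones(len(uv))]@m['R']
    c=-m['R'].T@m['t']
    return c+r*((z-c[2])/r[:,2])[:,None]
def cloud(m,d):
    v,u=np.mgrid[:400,:640]
    P=np.stack([(u-m['cx'])/m['fx']*d,(v-m['cy'])/m['fy']*d,d],-1)
    return (P-m['t'])@m['R']
E
python3 - <<'E'
from h import *
np.set_printoptions(precision=4,suppress=True)
m=np.load("top0.npz")
L=lambda q:np.array(q)/3.375+[230,95]
R=lambda q:(np.array(q)-[405,0])/3.375+[370,120]
print("wheel",ray(m,L([[189.5,142.5]]),.253))
print("upr",ray(m,L([[62,165],[329,158]]),.191))
print("base",ray(m,L([[52,101],[349,98],[356,284],[52,289]]),.02))
bx=ray(m,R([[450,21],[654,50],[633,250],[428,223]]),.1);print("box",bx,bx.mean(0))
print("long tips,throat,end",ray(m,R([[470,117],[524,120],[497,165],[487,324]]),.109))
print("short",ray(m,R([[563,135],[619,137],[590,180],[582,299]]),.109))
P=cloud(m,m['d'])
for n,(u,v) in dict(long=(399,164),sh=(425,175),lid=(405,140),crossL=(252,140),rim=(300,112)).items(): print(n,P[v,u])
w=P[(P[...,2]>.243)&(P[...,2]<.262)&(P[...,0]>.55)&(abs(P[...,1]-.07)<.12)]
print(len(w),w.min(0),w.max(0),(w.min(0)+w.max(0))/2)
for nm,x0,x1,y0,y1 in(("long",0,1,-.34,-.21),):
  k=(P[...,2]>.104)&(P[...,2]<.113)&(P[...,0]>.45)&(P[...,0]<.75)&(P[...,1]<-.15)&(P[...,1]>-.38)
  n,lab,st,ce=cv2.connectedComponentsWithStats(k.astype(np.uint8))
  for i in range(1,n):
    if st[i,4]>60:
      q=P[lab==i]; c=q.mean(0); e=cv2.fitLine(q[:,:2].astype(np.float32),2,0,.01,.01).ravel(); print(st[i],c,e,np.degrees(np.arctan2(e[1],e[0])))
E
```

```text
wheel [[0.6187 0.0757 0.253 ]]
upr [[ 0.6086  0.1913  0.191 ]
 [ 0.6231 -0.0437  0.191 ]]
base [[ 0.709   0.2319  0.02  ]
 [ 0.7229 -0.0677  0.02  ]
 [ 0.5332 -0.0799  0.02  ]
 [ 0.5182  0.2228  0.02  ]]
box [[ 0.7005 -0.2258  0.1   ]
 [ 0.6792 -0.4226  0.1   ]
 [ 0.4858 -0.4029  0.1   ]
 [ 0.5052 -0.208   0.1   ]] [ 0.5927 -0.3148  0.1   ]
long tips,throat,end [[ 0.6062 -0.2447  0.109 ]
 [ 0.6051 -0.296   0.109 ]
 [ 0.5613 -0.2709  0.109 ]
 [ 0.4113 -0.2633  0.109 ]]
short [[ 0.592  -0.3332  0.109 ]
 [ 0.5919 -0.3865  0.109 ]
 [ 0.5499 -0.3591  0.109 ]
 [ 0.4374 -0.3523  0.109 ]]
long [ 0.5793 -0.2789  0.0963]
sh [ 0.5448 -0.3602  0.1074]
lid [ 0.658  -0.2969  0.0987]
crossL [0.6274 0.1858 0.1599]
rim [0.6932 0.0391 0.2529]
1284 [ 0.55   -0.0149  0.2431] [0.7153 0.1707 0.2617] [0.6327 0.0779 0.2524]
[386 154  23  50 382] [ 0.5409 -0.2671  0.1083] [ 0.9989 -0.0478  0.5409 -0.2671] -2.7372875
[414 159  18  46 304] [ 0.5246 -0.3519  0.1083] [ 0.9965  0.0831  0.5246 -0.3519] 4.764888
```

Run:
```python
from h import *
from bench import status,optics
from scipy.spatial.transform import Rotation as Ro
np.set_printoptions(precision=4,suppress=True)
s=status.observe();T=Ro.from_rotvec(s['ee_rot']).as_matrix()
m=optics.camera_model('wrist');c=-m['R'].T@m['t']
print("cam in tool",T.T@(c-s['position']),"cam axes in tool (rows)",m['R']@T,m['fx'],m['cx'],m['cy'])
t=np.load("top0.npz")
print("jar",ray(t,(np.array([[708,208]])-[405,0])/3.375+[370,120],.115))
```

```text
cam in tool [ 0.0854 -0.0001 -0.1633] cam axes in tool (rows) [[ 0.001   1.      0.0008]
 [-0.9518  0.0012 -0.3068]
 [-0.3068 -0.0005  0.9518]] 318.3582171147143 316.5307553738713 199.4340395329885
jar [[ 0.5262 -0.4691  0.115 ]]
```

arm_command(rows=[0.025,0.03,0.01,0,0,7,0,0.025,0.03,0.01,0,0,7,0,0.025,0.03,0.01,0,0,7,0,0.025,0.03,0.01,0,0,7,0,0.025,0.03,0.01,0,0,7,0,0.025,0.03,0.01,0,0,7,0,0.025,0.03,0,0,0,7,0,0.025,0.03,0,0,0,7,0,0.025,0.03,0,0,0,7,0,0,0,0,0,0,7,0])

```text
clock: 0.93
position: [0.4163, -0.2942, 0.2825]
ee_rot: [-2.242, -2.199, -0.005]
ft_force: [-1.7, -0.2, 0.4]
gripper_width: 0.0879
```

arm_command(rows=[0.003,0.003,-0.005,0,0,7,0,0.003,0.003,-0.005,0,0,7,0,0.003,0.003,-0.005,0,0,7,0,0.003,0.003,-0.005,0,0,7,0,0.003,0.003,-0.005,0,0,7,0,0.003,0.003,-0.005,0,0,7,0,0,0.003,-0.005,0,0,7,0,0,0.003,-0.005,0,0,7,0,0,0.003,-0.005,0,0,7,0,0,0.002,-0.005,0,0,7,0])

```text
clock: 1.77
position: [0.4308, -0.2702, 0.232]
ee_rot: [-0.583, -3.086, -0.001]
ft_force: [-0.0, -0.2, 0.5]
gripper_width: 0.0879
```

arm_command(rows=[0,0,-0.005,0,0,6,0,0,0,-0.005,0,0,6,0,0,0,-0.005,0,0,6,0,0,0,0,0,0,0,0])

```text
clock: 2.1
position: [0.4303, -0.2701, 0.2164]
ee_rot: [-0.096, -3.138, -0.002]
ft_force: [0.5, 0.8, 0.2]
gripper_width: 0.0878
```

Run:
```python
from h import *
from bench import status,optics
s=status.observe();m=optics.camera_model('wrist')
p,d=optics.capture('wrist');np.savez("w1.npz",p=p,d=d,**m);cv2.imwrite("pics/w1.png",p[:,:,::-1])
print(s['position'],s['ee_rot'],s['q'])
```

```text
[ 0.43025863 -0.27005364  0.21641371] [-9.64206982e-02 -3.13814301e+00 -2.23192846e-03] [-6.96484476e-01  2.34191595e-01  1.71144755e+00 -1.04529732e-04
  1.19837934e+00 -2.20581118e+00]
```

View pics/w1.png

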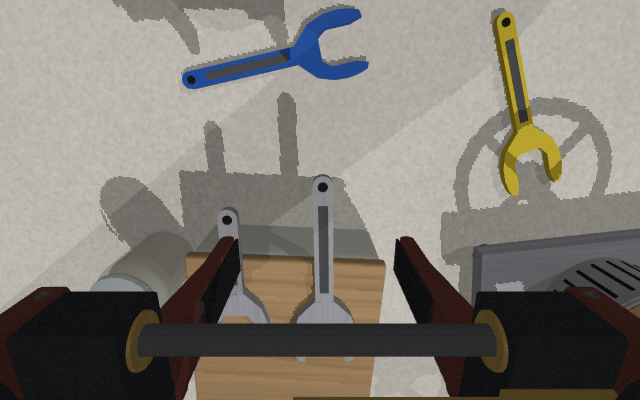

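The wrist view shows the long spanner's handle between the fingers, its hole at (322,187) and the handle running to (324,300). The short spanner's hole is at (227,220), left of the left finger.

Run:
```python
from h import *
np.set_printoptions(precision=4,suppress=True)
m=np.load("w1.npz")
a=ray(m,[[322,187],[323.5,300],[227,220],[238,290],[322,177],[227,209]],.109);print(a)
for i,j in((0,1),(2,3)):
  e=a[j]-a[i];print(np.degrees(np.arctan2(e[1],e[0])))
P=cloud(m,m['d'])
k=(abs(P[...,2]-.1085)<.004)&(P[...,0]<.55)&(P[...,0]>.38)&(P[...,1]<-.2)&(P[...,1]>-.4)
n,lab,st,ce=cv2.connectedComponentsWithStats(k.astype(np.uint8))
for i in range(1,n):
  if st[i,4]>300:
    q=P[lab==i];q=q[q[:,0]<.51];e=cv2.fitLine(q[:,:2].astype(np.float32),2,0,.01,.01).ravel();print(st[i],len(q),q.min(0),q.max(0),e,np.degrees(np.arctan2(e[1],e[0])))
```

```text
[[ 0.4216 -0.264   0.109 ]
 [ 0.5379 -0.2689  0.109 ]
 [ 0.4474 -0.3521  0.109 ]
 [ 0.5213 -0.3521  0.109 ]
 [ 0.4125 -0.2635  0.109 ]
 [ 0.4369 -0.3506  0.109 ]]
-2.4340654232458196
0.022788121411748814
[ 303  175   41  138 2740] 1917 [ 0.4112 -0.2759  0.1047] [ 0.5099 -0.255   0.1124] [ 0.999  -0.0441  0.4586 -0.2653] -2.5263147
[ 217  208   48  110 1563] 679 [ 0.4366 -0.3624  0.1046] [ 0.5098 -0.3429  0.1118] [ 0.9967  0.0807  0.4569 -0.3509] 4.6266813
```

arm_command(rows=[0.004,0.003,-0.02,0,0,1,0.2,0.003,0.003,-0.025,0,0,0,0.3,0,0,-0.03,0,0,0,0.3,0,0,-0.03,0,0,0,0.3,0,0,-0.026,0,0,0,0.3,0,0,0,0,0,0,0.3,0,0,0,0,0,0,1,0,0,0,0,0,0,1,0,0,0,0,0,0,1])

```text
clock: 2.9
position: [0.4393, -0.2658, 0.0884]
ee_rot: [0.076, 3.138, -0.003]
ft_force: [0.1, 0.1, -0.3]
gripper_width: 0.045
```

arm_command(rows=[0,0,0,0,0,0,1,0,0,0,0,0,0,1,0,0,0,0,0,0,1])

```text
clock: 3.15
position: [0.4386, -0.2652, 0.0876]
ee_rot: [0.075, 3.139, -0.002]
ft_force: [0.6, -0.9, 0.0]
gripper_width: 0.0248
```

arm_command(rows=[0,0,0,0,0,0,1,0,0,0,0,0,0,1,0,0,0.005,0,0,0,1,0,0,0.02,0,0,0,1,0,0,0.03,0,0,0,1,0,0,0.035,0,0,0,1,0,0,0.035,0,0,0,1,0,0,0.035,0,0,0,1,0,0,0.035,0,0,0,1,0,0,0.02,0,0,0,1])

```text
clock: 3.98
position: [0.4382, -0.265, 0.3051]
ee_rot: [0.075, 3.139, -0.003]
ft_force: [0.0, -0.7, -4.7]
gripper_width: 0.0178
```

Run:
```python
from h import *
from bench import status,optics
np.set_printoptions(precision=4,suppress=True)
s=status.observe();m=optics.camera_model('side')
p,d=optics.capture('side');P=cloud(m,d)
print(s['position'],s['ft_force'],s['gripper_width'])
q=P[(P[...,2]>.22)&(abs(P[...,1]+.266)<.03)&(P[...,0]>.5)&(P[...,0]<.7)]
print(len(q)); 
for x in np.arange(.5,.66,.02):
  k=q[abs(q[:,0]-x)<.01]
  if len(k): print(x,np.median(k,0),len(k))
t=np.load("top0.npz");Q=cloud(t,t['d'])
b=Q[(Q[...,2]>.2)&(Q[...,1]>.25)&(Q[...,0]>.4)];print("bottle",np.median(b,0),b.min(0),b.max(0))
b=Q[(Q[...,2]>.06)&(Q[...,2]<.15)&(Q[...,1]>.27)&(Q[...,0]>.5)];print("bottle low",b.min(0),b.max(0))
b=Q[(Q[...,2]>.02)&(Q[...,2]<.05)&(Q[...,1]>.24)&(Q[...,0]>.3)&(Q[...,0]<.54)];print("dish",b.min(0),b.max(0))
```

```text
[ 0.4382 -0.265   0.3051] [ 0.0168 -0.6649 -4.7287] 0.017810574141587595
223
0.5 [ 0.5034 -0.2536  0.6778] 155
0.52 [ 0.5156 -0.2685  0.2304] 68
bottle [0.6007 0.4166 0.2667] [0.588  0.4059 0.2001] [0.6203 0.4379 0.2749]
bottle low [0.5663 0.3848 0.0604] [0.6321 0.4409 0.1499]
dish [0.3347 0.3205 0.02  ] [0.4508 0.4382 0.0408]
```

Run:
```python
from h import *
from bench import optics
p,d=optics.capture('side');cv2.imwrite("pics/s1.png",cv2.resize(p[150:400,200:450,::-1],None,fx=2.4,fy=2.4))
```

```text
(no output)
```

View pics/s1.png

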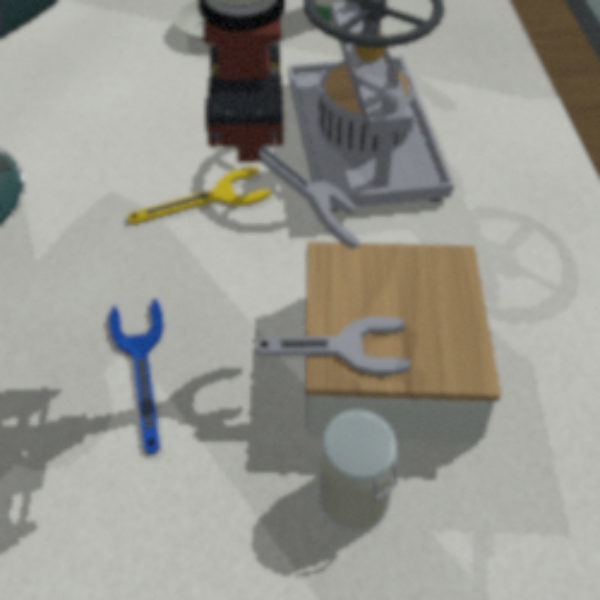

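The view shows the spanner has drooped about 50° in the grip, jaws down towards the lid. I'll lower it back so the lid levels it, then regrip nearer the balance point with a slight lean.

arm_command(rows=[0,0,-0.03,0,0,0,1,0,0,-0.03,0,0,0,1,0,0,-0.02,0,0,0,1,0,0,-0.015,0,0,0,1,0,0,-0.015,0,0,0,1,0,0,-0.015,0,0,0,1,0,0,-0.015,0,0,0,1,0,0,-0.015,0,0,0,1,0,0,-0.015,0,0,0,1,0,0,-0.012,0,0,0,1])

```text
clock: 4.92
position: [0.4353, -0.263, 0.1167]
ee_rot: [-0.075, -3.136, -0.005]
ft_force: [-2.8, -0.5, 0.8]
gripper_width: 0.0178
```

arm_command(rows=[0,0,-0.012,0,0,0,1,0,0,-0.01,0,0,0,1,0,0,-0.009,0,0,0,1,0,0,-0.004,0,0,0,1,0,0,0,0,0,0,1,0,0,0,0,0,0,0.5,0,0,0,0,0,0,0.5,0,0,0,0,0,0,0.5,0,0,0,0,0,0,0.5])

```text
clock: 5.67
position: [0.4391, -0.2655, 0.0853]
ee_rot: [0.075, 3.139, -0.002]
ft_force: [-0.1, 0.7, 0.2]
gripper_width: 0.0406
```

```bash
cat > sp.py <<'E'
from h import *
from bench import status,optics
np.set_printoptions(precision=4,suppress=True)
s=status.observe();print(s['clock'],s['position'],s['ft_force'],s['gripper_width'])
m=optics.camera_model('side');p,d=optics.capture('side');P=cloud(m,d);np.savez("side_l.npz",p=p,d=d,**m)
k=(P[...,2]>.102)&(P[...,2]<.118)&(P[...,0]>.39)&(P[...,0]<.70)&(P[...,1]<-.2)&(P[...,1]>-.41)
n,lab,st,ce=cv2.connectedComponentsWithStats(k.astype(np.uint8))
for i in range(1,n):
  if st[i,4]>100:
    q=P[lab==i];e=cv2.fitLine(q[:,:2].astype(np.float32),2,0,.01,.01).ravel();print(len(q),q.min(0),q.max(0),e,np.degrees(np.arctan2(e[1],e[0])))
E
python3 sp.py
```

```text
5.6667 [ 0.4391 -0.2655  0.0853] [-0.1316  0.7395  0.2332] 0.04063201667672586
457 [ 0.4723 -0.3053  0.102 ] [ 0.5951 -0.2354  0.1145] [ 0.9976 -0.0699  0.5398 -0.271 ] -4.0088153
650 [ 0.4354 -0.3951  0.102 ] [ 0.5976 -0.3233  0.1133] [ 0.9974 -0.0721  0.5249 -0.3605] -4.137043
```

arm_command(rows=[0.005,0,0,0,-4,0,0.5,0.005,0,0,0,-4,0,0.5,0.005,0,0,0,-4,0,0.5,0.005,0,0,0,0,0,0.5,0.003,0,0,0,0,0,0.5,0,0,0,0,0,0,0.5])

```text
clock: 6.22
position: [0.4624, -0.2657, 0.0852]
ee_rot: [0.07, 2.931, 0.005]
ft_force: [0.6, 0.2, 0.6]
gripper_width: 0.0439
```

```bash
cat > wr.py <<'E'
from h import *
from bench import status,optics
np.set_printoptions(precision=4,suppress=True)
s=status.observe();print(s['clock'],s['position'],s['ee_rot'],s['ft_force'],s['gripper_width'])
m=optics.camera_model('wrist');p,d=optics.capture('wrist');P=cloud(m,d);np.savez("w_l.npz",p=p,d=d,**m)
k=(abs(P[...,2]-.1085)<.005)&(P[...,0]<.60)&(P[...,0]>.36)&(P[...,1]<-.2)&(P[...,1]>-.4)
n,lab,st,ce=cv2.connectedComponentsWithStats(k.astype(np.uint8))
for i in range(1,n):
  if st[i,4]>200:
    q=P[lab==i];q=q[q[:,0]<.50];e=cv2.fitLine(q[:,:2].astype(np.float32),2,0,.01,.01).ravel();print(st[i],len(q),q.min(0),q.max(0),e,np.degrees(np.arctan2(e[1],e[0])))
E
python3 wr.py
```

```text
6.2167 [ 0.4624 -0.2657  0.0852] [0.0701 2.9314 0.0052] [0.5723 0.1507 0.6492] 0.04391602518620237
[ 298  152   43  172 6445] 6445 [ 0.3942 -0.2742  0.1035] [ 0.4929 -0.2529  0.1116] [ 0.9991 -0.0415  0.4355 -0.263 ] -2.3786056
[ 115  243   54   63 2046] 2046 [ 0.4364 -0.3636  0.1035] [ 0.4728 -0.3424  0.1117] [ 0.9757 -0.2191  0.4501 -0.3513] -12.655771
[250 252  26  43 318] 318 [ 0.4437 -0.2956  0.1035] [ 0.4672 -0.2866  0.1135] [ 0.9627  0.2704  0.4496 -0.2896] 15.688642
[359 252  25  43 306] 306 [ 0.4463 -0.2437  0.1035] [ 0.4689 -0.2336  0.1135] [ 0.9312 -0.3645  0.4517 -0.2401] -21.378973Traceback (most recent call last):
  File "wr.py", line 10, in <module>
    q=P[lab==i];q=q[q[:,0]<.50];e=cv2.fitLine(q[:,:2].astype(np.float32),2,0,.01,.01).ravel();print(st[i],len(q),q.min(0),q.max(0),e,np.degrees(np.arctan2(e[1],e[0])))
                                  ~~~~~~~~~~~^^^^^^^^^^^^^^^^^^^^^^^^^^^^^^^^^^^^^^^^
cv2.error: OpenCV(4.12.0) /io/opencv/modules/imgproc/src/linefit.cpp:50: error: (-215:Assertion failed) count > 0 in function 'fitLine2D_wods'
```

arm_command(rows=[0.007,0.001,0,0,0,0,0.5,0,0,0,0,0,0,1,0,0,0,0,0,0,1,0,0,0,0,0,0,1,0,0,0,0,0,0,1,0,0,0,0,0,0,1,0,0,0,0,0,0,1,0,0,0.002,0,0,0,1,0,0,0.004,0,0,0,1,0,0,0.006,0,0,0,1])

```text
clock: 7.1
position: [0.4669, -0.2628, 0.096]
ee_rot: [0.07, 2.934, 0.01]
ft_force: [-0.2, 0.5, -5.3]
gripper_width: 0.0178
```

arm_command(rows=[0,0,0.008,0,0,0,1,0,0,0.011,0,0,0,1,0,0,0.014,0,0,0,1,0,0,0.016,0,0,0,1,0,0,0.016,0,0,0,1,0,0,0.014,0,0,0,1,0,0,0.012,0,0,0,1,0,0,0.008,0,0,0,1,0,0,0.004,0,0,0,1,0,0,0.002,0,0,0,1])

```text
clock: 7.93
position: [0.4681, -0.2638, 0.2024]
ee_rot: [0.07, 2.931, 0.006]
ft_force: [1.1, 0.6, -4.4]
gripper_width: 0.0176
```

```bash
cat > droop.py <<'E'
from h import *
from bench import status,optics
from scipy.spatial.transform import Rotation as Ro
np.set_printoptions(precision=4,suppress=True)
s=status.observe();T=Ro.from_rotvec(s['ee_rot']).as_matrix();g=s['position']-.019*T[:,2]
h=np.array([T[0,0],T[1,0],0]);h/=np.linalg.norm(h);l=np.array([-h[1],h[0],0])
print(s['clock'],s['position'],s['ee_rot'],s['ft_force'],s['gripper_width'],"heading",np.degrees(np.arctan2(h[1],h[0])))
for c in("side","top"):
  m=optics.camera_model(c);p,d=optics.capture(c);P=cloud(m,d)-g
  a=P@h;b=P@l;z=P[...,2]
  for lo in range(-180,80,15):
    k=(a>lo/1e3)&(a<lo/1e3+.015)&(abs(b)<(.04 if lo<-50 else .012))&(z>-.12)&(z<.03)
    if k.sum()>4: print(c,lo,k.sum(),"z",np.percentile(z[k],[20,50,80]),"lat",np.percentile(b[k],[5,50,95]))
E
python3 droop.py
```

```text
7.9333 [ 0.4681 -0.2638  0.2024] [0.0698 2.9308 0.0062] [ 1.1214  0.6488 -4.3924] 0.01759821990223077 heading 177.21416435127085
side -180 12 z [-0.1199 -0.1195 -0.1192] lat [-0.0239  0.0011  0.036 ]
side -165 21 z [-0.1198 -0.1193 -0.1188] lat [-0.0279  0.0016  0.034 ]
side -150 13 z [-0.1199 -0.1196 -0.1191] lat [-0.0289  0.0041  0.0329]
side -135 58 z [-0.1195 -0.0009  0.0038] lat [-0.0282 -0.0036  0.031 ]
side -120 96 z [-0.0048  0.0028  0.005 ] lat [-0.0323 -0.0129  0.0336]
side -105 89 z [-0.0027  0.0028  0.0048] lat [-0.0284  0.0195  0.0338]
side -90 115 z [-0.0022  0.0037  0.0053] lat [-0.0269  0.0119  0.0323]
side -75 103 z [-0.001   0.0036  0.005 ] lat [-0.0197  0.0081  0.0258]
side -60 61 z [-0.1192  0.0022  0.0049] lat [-0.0158  0.006   0.0222]
side -45 46 z [0.0007 0.0042 0.0057] lat [-0.006   0.0047  0.0102]
side -30 36 z [0.0031 0.0043 0.0057] lat [-0.0059  0.0044  0.0103]
side 60 26 z [0.0023 0.0044 0.0059] lat [-0.0057  0.0053  0.0102]
top -180 31 z [-0.1198 -0.1187 -0.1175] lat [-0.031   0.011   0.0356]
top -165 25 z [-0.1195 -0.1182 -0.1169] lat [-0.0302  0.0058  0.0369]
top -150 23 z [-0.1196 -0.1183 -0.1174] lat [-0.0382 -0.0101  0.0318]
top -135 49 z [-0.1187 -0.0013  0.0044] lat [-0.0337  0.01    0.0348]
top -120 82 z [-0.1185  0.0026  0.0055] lat [-0.0333  0.0068  0.0289]
top -105 71 z [-0.1155  0.0034  0.0056] lat [-0.0352 -0.0201  0.03  ]
top -90 104 z [-0.0476  0.0036  0.0059] lat [-0.0298 -0.0061  0.0249]
top -75 102 z [-0.1175  0.0035  0.0058] lat [-0.0272 -0.0031  0.02  ]
top -60 76 z [-0.1191 -0.1157  0.0044] lat [-0.0363 -0.0058  0.0087]
top -45 41 z [0.0017 0.0043 0.0074] lat [-0.0098 -0.0013  0.0065]
top -30 11 z [0.0028 0.005  0.0064] lat [-0.008  -0.0012  0.0061]
```

arm_command(rows=[0,0.008,0.004,0,0,-1,1,-0.003,0.016,0.008,0,0,-3,1,-0.005,0.024,0.012,0,0,-5,1,-0.005,0.03,0.015,0,0,-5,1,-0.005,0.03,0.017,0,0,-5,1,-0.005,0.03,0.017,0,0,-5,1,-0.005,0.03,0.015,0,0,-5,1,-0.002,0.03,0.012,0,0,-5,1,0,0.03,0.008,0,0,-5,1,0.002,0.03,0.004,0,0,-5,1])

```text
clock: 8.87
position: [0.4397, -0.0094, 0.3122]
ee_rot: [1.153, 2.708, -0.106]
ft_force: [0.1, -0.1, -4.5]
gripper_width: 0.0179
```

arm_command(rows=[0.005,0.03,0,0,0,-5,1,0.005,0.03,0,0,0,-5,1,0.005,0.03,0,0,0,-5,1,0.005,0.03,0,0,0,-4,1,0.005,0.03,0,0,0,-4,1,0.005,0.03,0,0,0,-4,1,0.005,0.025,0,0,0,-2,1,0.005,0.018,0,0,0,0,1,0.004,0.01,0,0,0,0,1,0.002,0.005,0,0,0,0,1])

```text
clock: 9.7
position: [0.4867, 0.2286, 0.3106]
ee_rot: [1.8, 2.357, -0.178]
ft_force: [0.2, -1.3, -4.0]
gripper_width: 0.0179
```

```bash
python3 droop.py | egrep "heading|-120|-75|-30"
python3 - <<'E'
from h import *
from bench import status,optics
m=optics.camera_model('wrist')
p,d=optics.capture('wrist');np.savez("w2.npz",p=p,d=d,**m);cv2.imwrite("pics/w2.png",p[:,:,::-1])
E
```

```text
9.7 [0.4867 0.2286 0.3106] [ 1.8002  2.3572 -0.1776] [ 0.1929 -1.3296 -4.0499] 0.017914726706791374 heading 105.21106594572363
side -120 35 z [-0.0026  0.0027  0.0043] lat [-0.0346  0.0215  0.0351]
side -75 31 z [0.0027 0.0038 0.0048] lat [-0.0181  0.0001  0.0201]
side -30 16 z [0.0025 0.0041 0.0048] lat [-0.0055  0.005   0.0117]
top -120 74 z [0.002  0.0038 0.0057] lat [-0.0312 -0.0184  0.0322]
top -75 89 z [0.0037 0.0054 0.0068] lat [-0.0185  0.0017  0.0209]
top -30 44 z [0.0035 0.0054 0.0075] lat [-0.0081  0.0005  0.009 ]
```

View pics/w2.png

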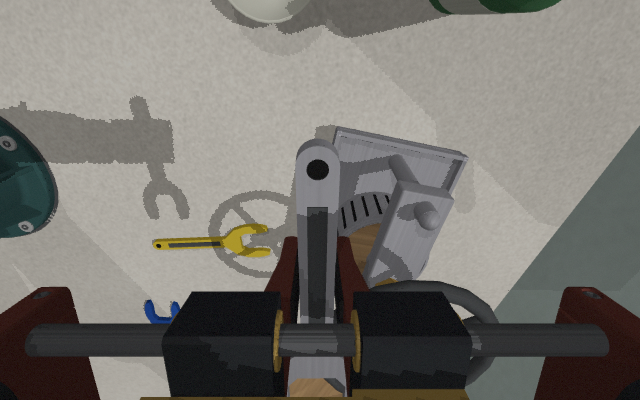

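Run:
```python
from h import *
from scipy.optimize import least_squares
np.set_printoptions(precision=4,suppress=True)
w=np.load("w2.npz")
print("left upright",ray(w,[[428,217]],.191),ray(w,[[428,217]],.185))
e=ray(w,[[400,180],[453,199],[370,272]],.16);print("crosshead corner fl, bl, front",e, np.degrees(np.arctan2(*(e[1]-e[0])[[1,0]])))
for n in("top0","side0"):
  m=np.load(n+".npz");P=cloud(m,m['d'])
  k=(P[...,2]>.243)&(P[...,2]<.262);q=P[k][:,:2];r=np.hypot(*(q-[.619,.076]).T);q=q[(r>.07)&(r<.11)]
  f=least_squares(lambda v:np.hypot(q[:,0]-v[0],q[:,1]-v[1])-.0865,[.619,.076],loss="soft_l1",f_scale=.003);print(n,len(q),f.x)
  b=m['p'].astype(int);P2=P;k=(b[...,0]-b[...,2]>40)&(P[...,2]>.155)&(P[...,2]<.2)&(abs(P[...,0]-.62)<.04)&(abs(P[...,1]-.076)<.04)
  if k.sum(): print("brass",k.sum(),P[k].min(0),P[k].max(0),np.median(P[k],0))
```

```text
left upright [[0.608  0.2048 0.191 ]] [[0.6115 0.2017 0.185 ]]
crosshead corner fl, bl, front [[0.5786 0.223  0.16  ]
 [0.642  0.2168 0.16  ]
 [0.5919 0.097  0.16  ]] -5.6246674938044405
top0 1101 [0.6201 0.0773]
brass 7 [0.6058 0.06   0.1774] [0.628  0.0854 0.1956] [0.6062 0.0763 0.191 ]
side0 623 [0.6192 0.071 ]
brass 42 [0.6032 0.0548 0.1636] [0.6376 0.0704 0.1815] [0.6185 0.0602 0.1728]
```

arm_command(rows=[-0.015,0,0,0,0,0,1,-0.015,0,-0.004,0,0,0,1,-0.015,0,-0.01,0,0,0,1,0,0,-0.015,0,0,0,1,0,0,-0.02,0,0,0,1,0,0,-0.02,0,0,0,1,0,0,-0.02,0,0,0,1,0,0,-0.02,0,0,0,1,0,0,-0.02,0,0,0,1,0,0,-0.015,0,0,0,1])

```text
clock: 10.68
position: [0.4407, 0.2253, 0.1667]
ee_rot: [1.803, 2.354, -0.179]
ft_force: [-0.3, -0.7, -4.0]
gripper_width: 0.0175
```

arm_command(rows=[0,0,-0.01,0,0,0,1,0,0,-0.006,0,0,0,1,0,0,-0.002,0,0,0,1,0,0,0,0,0,0,1])

```text
clock: 11.02
position: [0.4417, 0.2267, 0.1499]
ee_rot: [1.802, 2.354, -0.177]
ft_force: [-0.2, 0.8, -3.9]
gripper_width: 0.0177
```

```bash
python3 droop.py | egrep "heading|-120|-75|-30"
```

```text
11.0167 [0.4417 0.2267 0.1499] [ 1.8021  2.354  -0.1768] [-0.2043  0.8186 -3.8859] 0.017653826183959012 heading 105.06769437119992
side -120 26 z [-0.0003  0.0033  0.005 ] lat [-0.0284  0.0035  0.0352]
side -75 26 z [0.0033 0.0041 0.0054] lat [-0.0139  0.0002  0.0198]
side -30 17 z [0.0023 0.0044 0.0063] lat [-0.0054  0.0017  0.0108]
top -120 50 z [0.0024 0.0043 0.0063] lat [-0.031   0.0005  0.0316]
top -75 69 z [0.0034 0.0051 0.0076] lat [-0.02   -0.0004  0.0186]
top -30 34 z [0.0031 0.0053 0.007 ] lat [-0.0076  0.0004  0.009 ]
```

arm_command(rows=[0.01,0,0,0,0,0,1,0.02,0,0,0,0,0,1,0.025,0,0,0,0,0,1,0.025,0,0,0,0,0,1,0.025,0,0,0,0,0,1,0.015,0,0,0,0,0,1,0.01,0,0,0,0,0,1,0.006,0,0,0,0,0,1,0,0,0,0,0,0,1])

```text
clock: 11.87
position: [0.5788, 0.227, 0.1499]
ee_rot: [1.802, 2.354, -0.176]
ft_force: [-0.5, 1.0, -3.9]
gripper_width: 0.0177
```

Run:
```python
from h import *
from bench import status,optics
s=status.observe();print(s['position'],s['ee_rot'],s['ft_force'])
o=[]
for c,(u0,u1,v0,v1) in dict(side=(290,410,120,240),top=(220,340,85,205)).items():
    p,d=optics.capture(c);np.savez(c+"3.npz",p=p,d=d,**optics.camera_model(c));o.append(cv2.resize(p[v0:v1,u0:u1,::-1],(400,400),interpolation=cv2.INTER_CUBIC))
cv2.imwrite("pics/c3.png",np.hstack(o))
```

```text
[0.5787661  0.22701489 0.14985795] [ 1.80199172  2.35374052 -0.17585182] [-0.4710095   0.98507883 -3.88943861]
```

View pics/c3.png

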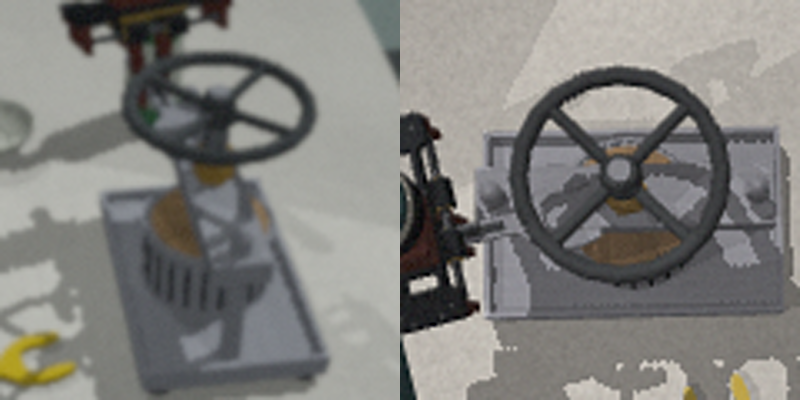

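Side and top views show the spanner under the wheel, jaws short of the nut and the handle in front of the left upright (upright near (490,185), handle near (487,228)). Forces show no contact. I'll slide in partway.

arm_command(rows=[0.0013,-0.005,0,0,0,0,1,0.0013,-0.005,0,0,0,0,1,0.0013,-0.005,0,0,0,0,1,0,0,0,0,0,0,1])

```text
clock: 12.3
position: [0.5784, 0.2191, 0.1497]
ee_rot: [1.81, 2.363, -0.164]
ft_force: [-11.2, 25.2, -0.1]
gripper_width: 0.0177
```

arm_command(rows=[0.0008,-0.003,0,0,0,0,1,0.0005,-0.002,0,0,0,0,1,0,0,0,0,0,0,1])

```text
clock: 12.55
position: [0.5784, 0.2188, 0.1498]
ee_rot: [1.812, 2.367, -0.157]
ft_force: [-15.6, 39.2, 2.5]
gripper_width: 0.0178
```

The force rose to 39 N after about 8 mm, most likely the right-hand finger against the left upright. I'll back off, set the spanner on the crosshead, release and look.

arm_command(rows=[-0.002,0.008,0,0,0,0,1,-0.002,0.008,0,0,0,0,1,0,0,-0.002,0,0,0,1,0,0,-0.0015,0,0,0,1,0,0,0,0,0,0,1])

```text
clock: 12.97
position: [0.5784, 0.222, 0.1458]
ee_rot: [1.802, 2.354, -0.179]
ft_force: [-1.4, -1.5, -4.5]
gripper_width: 0.0179
```

```bash
python3 droop.py | egrep "heading|-135|-120|-75|-30"
```

```text
12.9667 [0.5784 0.222  0.1458] [ 1.8015  2.3544 -0.1789] [-1.4012 -1.5259 -4.5051] 0.017875424160172203 heading 105.10257159818245
side -135 46 z [-0.0622 -0.043  -0.0027] lat [0.0144 0.0232 0.0355]
side -120 31 z [-0.0637 -0.0615 -0.0281] lat [0.0126 0.0289 0.0389]
side -75 26 z [0.0034 0.004  0.0058] lat [-0.0111  0.0041  0.0205]
side -30 13 z [0.0021 0.0036 0.0047] lat [-0.0073  0.0048  0.0106]
top -135 119 z [-0.0597 -0.0059  0.0002] lat [-0.0357  0.0138  0.0361]
top -120 115 z [-0.0563 -0.0023  0.0049] lat [-0.0352  0.0114  0.0345]
top -75 17 z [-0.0026  0.0025  0.0046] lat [-0.0365 -0.0214 -0.0079]
top -30 33 z [0.0002 0.005  0.0069] lat [-0.0094  0.0022  0.0089]
```

arm_command(rows=[0,0,-0.001,0,0,0,1,0,0,0,0,0,0,1,0,0,0,0,0,0,0.65,0,0,0,0,0,0,0.65,0,0,0,0,0,0,0.65,-0.005,0.018,0,0,0,0,0.6,-0.005,0.018,0.02,0,0,0,0.6,-0.005,0.018,0.025,0,0,0,0.6,0,0,0,0,0,0,0.6])

```text
clock: 13.82
position: [0.5659, 0.2812, 0.1951]
ee_rot: [1.799, 2.354, -0.164]
ft_force: [0.5, 1.2, 0.8]
gripper_width: 0.0351
```

Run:
```python
from h import *
from bench import status,optics
s=status.observe();m=optics.camera_model('wrist')
p,d=optics.capture('wrist');np.savez("w4.npz",p=p,d=d,**m);cv2.imwrite("pics/w4.png",cv2.resize(p[60:,150:550,::-1],None,fx=1.75,fy=1.75))
print(s['position'],s['ee_rot'],s['ft_force'],s['q'])
```

```text
[0.56586621 0.28124523 0.19509877] [ 1.79863557  2.35398068 -0.16422013] [0.52167224 1.1768174  0.81963831] [ 0.47514812  0.45385388  1.44896314 -0.21487269  1.27066906  0.27629024]
```

View pics/w4.png

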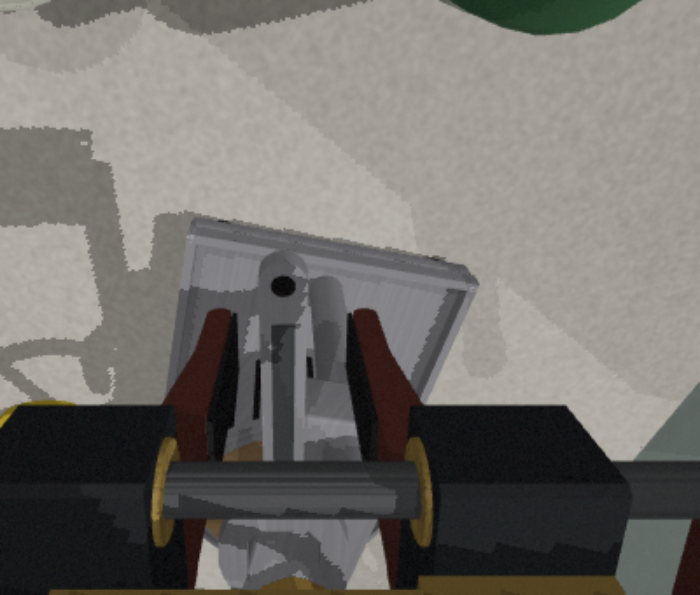

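Run:
```python
from h import *
np.set_printoptions(precision=4,suppress=True)
w=np.load("w4.npz");P=cloud(w,w['d'])
print("hole",ray(w,[[150+283/1.75,60+286/1.75]],.169),"end",ray(w,[[150+283/1.75,60+250/1.75]],.169))
v,u=np.mgrid[:400,:640]
reg=(u>260)&(u<370)&(v>190)&(v<322)
z=P[...,2]
for n,lo,hi in(("handle",.165,.174),("cross",.155,.163),("upr",.180,.196)):
    k=reg&(z>lo)&(z<hi)&(P[...,1]<.3)
    q=P[k]; 
    if len(q)>5: print(n,len(q),np.percentile(q,[1,50,99],axis=0).tolist())
q=P[reg&(z>.164)&(z<.174)&(P[...,1]>.2)];e=cv2.fitLine(q[:,:2].astype(np.float32),2,0,.01,.01).ravel();print(e,np.degrees(np.arctan2(e[1],e[0])))
for n in("top0",):
  m=np.load(n+".npz");Q=cloud(m,m['d'])
  k=(Q[...,2]>.172)&(Q[...,2]<.197)&(Q[...,0]>.58)&(Q[...,0]<.65)
  for a,b in((.17,.23),(-.08,-.02)):
    q=Q[k&(Q[...,1]>a)&(Q[...,1]<b)];print("top upr",len(q),q.min(0),q.max(0),np.median(q,0))
  k=(abs(Q[...,2]-.16)<.006)&(Q[...,0]>.57)&(Q[...,0]<.67)&(abs(Q[...,1]-.077)<.18);q=Q[k];print("cross",np.percentile(q,[.5,50,99.5],axis=0))
m=np.load("side0.npz");Q=cloud(m,m['d'])
k=(Q[...,2]>.172)&(Q[...,2]<.197)&(Q[...,0]>.58)&(Q[...,0]<.65)
for a,b in((.17,.23),(-.08,-.02)):
    q=Q[k&(Q[...,1]>a)&(Q[...,1]<b)];print("side upr",len(q), (q.min(0),q.max(0),np.median(q,0)) if len(q) else 0)
```

```text
hole [[0.5632 0.2836 0.169 ]] end [[0.5593 0.2983 0.169 ]]
handle 3087 [[0.5549957202700871, 0.19744651157498178, 0.16567954577907903], [0.572074140573623, 0.25064072916246327, 0.1697099376379097], [0.6152196130625155, 0.2936152166778901, 0.17140714107836252]]
cross 665 [[0.5554104676193826, 0.18963134386398775, 0.15515225883102782], [0.6022148938859319, 0.21019174504010896, 0.1608640268797882], [0.6167269128453648, 0.2938886717699916, 0.16288076745012514]]
upr 53 [[0.5389733361646466, 0.2812490701254942, 0.19333450427382248], [0.5476339161671819, 0.2868950698142641, 0.19500629848309467], [0.5874579264204051, 0.29910774364137555, 0.19594767515565206]]
[ 0.3505 -0.9366  0.5737  0.2499] -69.48005
top upr 42 [0.6044 0.1877 0.1754] [0.6262 0.2056 0.193 ] [0.613  0.1958 0.1867]
top upr 41 [ 0.6184 -0.0518  0.1731] [ 0.6364 -0.0332  0.1943] [ 0.626  -0.0421  0.1854]
cross [[ 0.5858 -0.0588  0.1542]
 [ 0.6215  0.0658  0.1597]
 [ 0.6571  0.2136  0.1655]]
side upr 10 (array([0.6029, 0.1854, 0.1722]), array([0.6211, 0.2003, 0.1902]), array([0.6134, 0.1921, 0.1877]))
side upr 45 (array([ 0.6173, -0.0568,  0.1725]), array([ 0.6361, -0.0391,  0.1904]), array([ 0.6254, -0.0492,  0.1814]))
```

Geometry from depth: press axis (0.6195, 0.0768), left upright (0.613, 0.196). The spanner lies aligned on the crosshead, 52 mm short of home. The fingertips had reached below the crosshead top and struck its end face, so I'll regrip near the handle end, outboard of it, and push in.

arm_command(rows=[-0.001,-0.002,-0.015,0,0,0,0.6,0,0,-0.02,0,0,0,0.6,0,0,-0.014,0,0,0,0.6,0,0,0,0,0,0,1,0,0,0,0,0,0,1,0,0,0,0,0,0,1,0,0,0,0,0,0,1,0,0,0,0,0,0,1])

```text
clock: 14.53
position: [0.5634, 0.2748, 0.1421]
ee_rot: [1.801, 2.354, -0.176]
ft_force: [1.5, -1.1, -0.9]
gripper_width: 0.0178
```

arm_command(rows=[0.0013,-0.005,0,0,0,0,1,0.0026,-0.01,0,0,0,0,1,0.0026,-0.01,0,0,0,0,1,0.0008,-0.003,0,0,0,0,1,0,0,0,0,0,0,1])

```text
clock: 14.95
position: [0.5716, 0.2461, 0.1419]
ee_rot: [1.801, 2.353, -0.174]
ft_force: [3.1, 1.5, -0.3]
gripper_width: 0.0177
```

arm_command(rows=[0.0013,-0.005,0,0,0,0,1,0.0013,-0.005,0,0,0,0,1,0.001,-0.004,0,0,0,0,1,0.0008,-0.003,0,0,0,0,1,0,0,0,0,0,0,1])

```text
clock: 15.37
position: [0.5759, 0.2302, 0.1419]
ee_rot: [1.801, 2.354, -0.173]
ft_force: [1.5, 3.6, 0.9]
gripper_width: 0.018
```

```bash
cat > fx.py <<'E'
from h import *
from bench import status
from scipy.spatial.transform import Rotation as Ro
np.set_printoptions(precision=4,suppress=True)
s=status.observe();T=Ro.from_rotvec(s['ee_rot']).as_matrix();g=s['position']-.019*T[:,2]
h=T[:2,0]/np.hypot(*T[:2,0]);r=g[:2]-[.6195,.0768]
print("clk",s['clock'],"TCP",s['position'],"g",g,"F",s['ft_force'],"M",s['wrist_torque'],"w",s['gripper_width'])
print("heading",np.degrees(np.arctan2(h[1],h[0])),"lean",np.degrees(np.arccos(-T[2,2])),"along",r@h,"lat",r@[-h[1],h[0]],"q",s['q'])
E
python3 fx.py
```

```text
clk 15.3667 TCP [0.5759 0.2302 0.1419] g [0.5746 0.2339 0.1605] F [1.5406 3.6491 0.8872] M [ 0.6806 -0.4214  0.6711] w 0.017950955391447202
heading 105.09613472488617 lean 11.938857301946715 along 0.16334077108349457 lat 0.0024078736724968686 q [ 0.396   0.4864  1.5404 -0.2292  1.1395  0.2299]
```

arm_command(rows=[0.0008,-0.003,0,0,0,0,1,0.0008,-0.003,0,0,0,0,1,0,0,0,0,0,0,1])

```text
clock: 15.62
position: [0.5774, 0.2247, 0.1419]
ee_rot: [1.801, 2.354, -0.172]
ft_force: [2.2, 5.4, 1.0]
gripper_width: 0.0172
```

```bash
python3 fx.py
```

```text
clk 15.6167 TCP [0.5774 0.2247 0.1419] g [0.5761 0.2284 0.1605] F [2.2391 5.3922 1.0238] M [ 0.8742 -0.3512  0.6891] w 0.017151020004899434
heading 105.09381311930332 lean 11.898075693796354 along 0.15768221891919634 lat 0.0023762773164365883 q [ 0.3866  0.4846  1.5437 -0.2289  1.1359  0.2209]
```

arm_command(rows=[0.0005,-0.002,0,0,0,0,1,0.0005,-0.002,0,0,0,0,1,0,0,0,0,0,0,1])

```text
clock: 15.87
position: [0.5776, 0.2244, 0.1419]
ee_rot: [1.804, 2.357, -0.165]
ft_force: [-0.9, 17.2, 2.6]
gripper_width: 0.0178
```

```bash
python3 fx.py
```

```text
clk 15.8667 TCP [0.5776 0.2244 0.1419] g [0.5764 0.228  0.1605] F [-0.9366 17.2077  2.5913] M [2.613  0.2447 0.6778] w 0.017759840068102856
heading 105.06269056555647 lean 11.558664102118616 along 0.15719611850480386 lat 0.002367654728671245 q [ 0.3825  0.4829  1.5454 -0.2229  1.1326  0.215 ]
```

arm_command(rows=[-0.0008,0.003,0,0,0,0,1,0,0,0,0,0,0,0.6,0,0,0,0,0,0,0.6,0,0,0,0,0,0,0.6,-0.004,0.016,0,0,0,0,0.6,-0.005,0.02,0,0,0,0,0.6,-0.005,0.02,0.02,0,0,0,0.6,0,0,0.03,0,0,0,0.6,0,0,0.02,0,0,0,0.6,0,0,0,0,0,0,0.6])

```text
clock: 16.7
position: [0.5644, 0.2797, 0.2156]
ee_rot: [1.8, 2.352, -0.169]
ft_force: [0.5, 0.9, 0.4]
gripper_width: 0.035
```

Run:
```python
from h import *
from bench import status,optics
np.set_printoptions(precision=4,suppress=True)
s=status.observe();m=optics.camera_model('wrist');p,d=optics.capture('wrist');np.savez("w5.npz",p=p,d=d,**m)
P=cloud(m,d);v,u=np.mgrid[:400,:640];z=P[...,2]
h=np.array([-.261,.965]);a=(P[...,:2]-[.6195,.0768])@h;b=(P[...,:2]-[.6195,.0768])@[h[1],-h[0]]
k=(z>.163)&(z<.175)&(a>.08)&(a<.24)&(abs(b)<.02)
print("handle a range",k.sum(),np.percentile(a[k],[1,50,99]),"z",np.median(z[k]))
q=P[k];e=cv2.fitLine(q[:,:2].astype(np.float32),2,0,.01,.01).ravel();print(e,np.degrees(np.arctan2(e[1],e[0])))
k=(z>.165)&(z<.196)&(a>.1)&(a<.14)&(b>.01)&(b<.045);print("upr",k.sum(),np.median(P[k],0) if k.sum() else 0)
t=optics.camera_model('top');pt,dt=optics.capture('top');sd=optics.camera_model('side');ps,ds=optics.capture('side')
Q=cloud(t,dt);a=(Q[...,:2]-[.6195,.0768])@h;b=(Q[...,:2]-[.6195,.0768])@[h[1],-h[0]]
k=(Q[...,2]>.163)&(Q[...,2]<.175)&(a>.08)&(a<.24)&(abs(b)<.014);print("top",k.sum(),np.percentile(a[k],[1,50,99]) if k.sum() else 0)
cv2.imwrite("pics/c5.png",np.hstack([cv2.resize(p[100:340,200:440,::-1],(400,400)),cv2.resize(pt[95:195,230:330,::-1],(400,400),interpolation=cv2.INTER_CUBIC)]))
print(s['position'],s['ft_force'])
```

```text
handle a range 1687 [0.0957 0.1392 0.1729] z 0.1698647160515193
[ 0.3135 -0.9496  0.5827  0.2099] -71.727615
upr 544 [0.6103 0.2037 0.181 ]
top 155 [0.0823 0.1339 0.1719]
[0.5644 0.2797 0.2156] [0.5383 0.8998 0.3687]
```

View pics/c5.png

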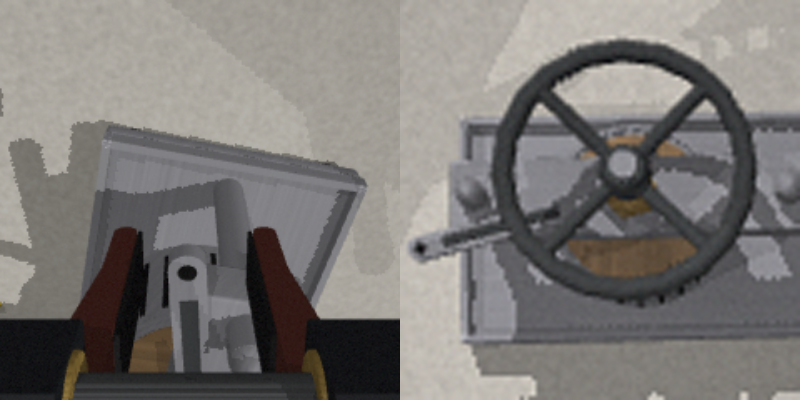

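Home: the handle end measures 172–173 mm from the screw axis in both the wrist and top views, underside about 161 mm, in front of the left upright. Next I'll look at the jam nut from the front on the way to the short spanner.

arm_command(rows=[-0.025,0,0.005,0,0,3,0.4,-0.035,0,0.005,0,0,7,0.4,-0.04,-0.01,0.005,0,0,7,0.4,-0.03,-0.02,0.005,0,0,7,0.4,-0.01,-0.03,0,0,0,7,0.4,0,-0.03,0,0,0,7,0.4,0,-0.03,0,0,0,7,0.4,0,-0.03,0,0,0,7,0.4,0,-0.03,0,0,0,7,0.4,0,-0.025,0,0,0,7,0.4])

```text
clock: 17.68
position: [0.4207, 0.0965, 0.2296]
ee_rot: [0.372, 2.916, -0.026]
ft_force: [0.8, -0.7, 1.1]
gripper_width: 0.0525
```

arm_command(rows=[0.005,0,0,0,-3,7,0.4,0.01,0,0,0,-7,2,0.4,0.01,0,0,0,-7,0,0.4,0.01,0,0,0,-7,0,0.4,0,0,0,0,-6,0,0.4,0,0,0,0,0,0,0.4])

```text
clock: 18.18
position: [0.4528, 0.0922, 0.2262]
ee_rot: [0.145, 2.465, 0.022]
ft_force: [-0.8, 0.3, -0.3]
gripper_width: 0.0526
```

```bash
python3 fx.py
python3 - <<'E'
from h import *
from bench import status,optics
m=optics.camera_model('wrist');p,d=optics.capture('wrist');np.savez("w6.npz",p=p,d=d,**m)
x=m['R']@np.array([.6195,.0768,.185])+m['t'];u=m['fx']*x[0]/x[2]+m['cx'];v=m['fy']*x[1]/x[2]+m['cy'];print(u,v,x[2])
u=int(u);v=int(v);c=p[max(0,v-60):v+60,max(0,u-80):u+80,::-1];print(c.shape)
cv2.imwrite("pics/w6.png",cv2.rotate(cv2.resize(c,None,fx=5,fy=5,interpolation=cv2.INTER_CUBIC),cv2.ROTATE_180))
E
```

```text
clk 18.1833 TCP [0.4528 0.0922 0.2262] g [0.441  0.0926 0.241 ] F [-0.7893  0.3003 -0.342 ] M [0.0707 0.1912 0.0293] w 0.05256774336484153
heading 171.96634452506777 lean 38.51400945286056 along 0.17897249007683344 lat 0.009264773391247975 q [ 0.141  -0.0834  2.3013 -0.4014  0.2802 -0.9628]
314.8081173263799 281.80729688280553 0.342588547352199
(120, 160, 3)
```

View pics/w6.png

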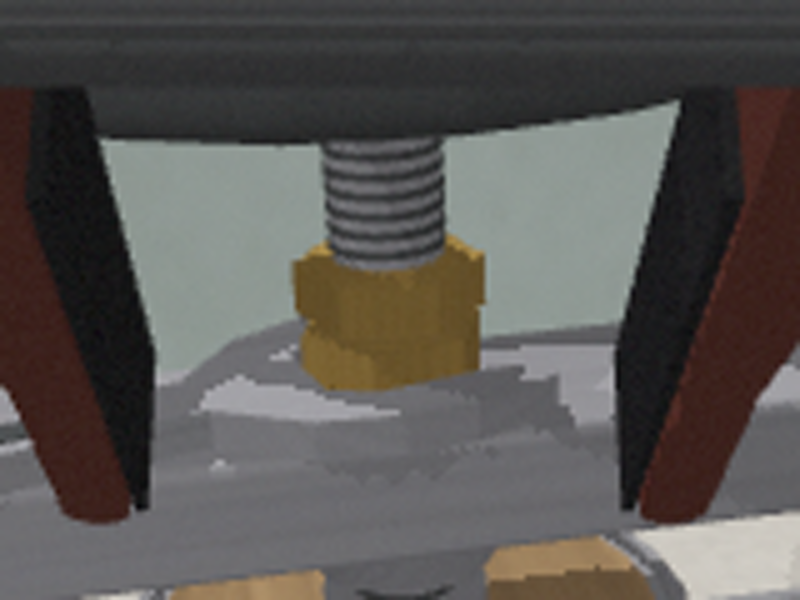

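The wrist view (rotated upright) shows the jam nut at x 294–485, y 240–340, above the stop nut, with the long spanner's head around the latter. I'll read its face edges from the brightness profile.

Run:
```python
from h import *
w=np.load("w6.npz");p=w['p'];x=w['R']@np.array([.6195,.0768,.185])+w['t']
u,v=314,281
c=cv2.rotate(np.ascontiguousarray(p[v-60:v+60,u-80:u+80]),cv2.ROTATE_180).astype(int)
# orig crop coords: px = rot/5
for r in range(48,80,2): print(r,[int(a) for a in c[r,55:100].sum(1)])
g=cv2.cvtColor(c.astype(np.uint8),cv2.COLOR_RGB2BGR)[42:82,50:104]
g=np.clip((g.astype(float)-40)*1.7,0,255).astype(np.uint8)
cv2.imwrite("pics/w6b.png",cv2.resize(g,None,fx=14,fy=14,interpolation=cv2.INTER_CUBIC))
```

```text
48 [447, 447, 445, 447, 443, 445, 441, 447, 447, 425, 283, 249, 326, 333, 341, 340, 295, 292, 292, 253, 245, 248, 288, 282, 277, 310, 302, 287, 293, 286, 288, 209, 150, 141, 303, 359, 358, 393, 452, 451, 448, 453, 452, 448, 452]
50 [441, 442, 444, 442, 440, 443, 378, 359, 364, 390, 380, 271, 161, 167, 176, 186, 225, 226, 254, 258, 254, 258, 258, 251, 205, 168, 174, 156, 141, 146, 182, 213, 272, 251, 219, 217, 232, 239, 322, 387, 389, 387, 448, 448, 452]
52 [441, 442, 443, 347, 252, 239, 219, 221, 219, 217, 217, 229, 274, 281, 335, 291, 336, 333, 289, 292, 289, 284, 287, 320, 311, 300, 303, 298, 293, 297, 254, 259, 228, 229, 219, 230, 227, 213, 221, 233, 226, 239, 452, 449, 448]
54 [442, 442, 434, 333, 221, 212, 221, 211, 210, 222, 221, 219, 216, 225, 218, 224, 223, 237, 262, 280, 253, 280, 277, 263, 264, 262, 261, 258, 223, 221, 225, 216, 222, 229, 224, 219, 219, 217, 220, 208, 215, 237, 449, 445, 446]
56 [437, 436, 434, 331, 216, 217, 212, 213, 213, 215, 209, 226, 221, 222, 225, 233, 223, 223, 230, 232, 229, 233, 232, 230, 231, 250, 251, 249, 219, 230, 223, 228, 231, 218, 217, 219, 
[... 1863 characters left out ...]
39, 440, 443]
74 [336, 331, 330, 330, 334, 341, 301, 279, 277, 272, 270, 259, 271, 267, 278, 269, 263, 264, 273, 262, 238, 228, 226, 227, 230, 232, 228, 228, 235, 231, 225, 231, 240, 239, 224, 239, 244, 249, 257, 251, 279, 298, 290, 288, 288]
76 [331, 339, 333, 339, 333, 336, 332, 332, 300, 274, 274, 264, 265, 266, 271, 270, 271, 259, 272, 264, 243, 244, 246, 231, 238, 226, 220, 230, 256, 256, 269, 279, 280, 281, 281, 277, 283, 280, 281, 282, 277, 280, 277, 281, 280]
78 [492, 488, 489, 497, 486, 486, 483, 479, 333, 328, 328, 320, 324, 327, 328, 329, 309, 307, 318, 314, 306, 308, 328, 334, 328, 326, 329, 333, 330, 330, 325, 324, 328, 329, 326, 281, 324, 279, 277, 274, 274, 283, 282, 277, 276]
```

View pics/w6b.png

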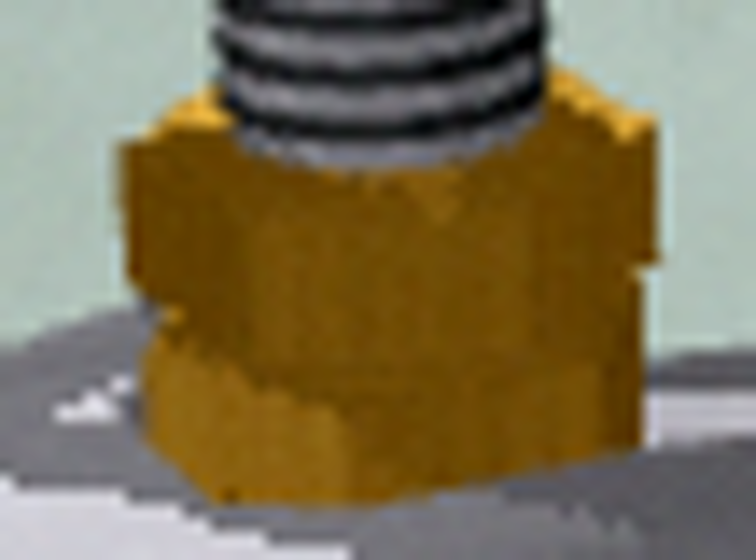

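Jam nut: a flat squarely faces the camera (edges at ±10 px, silhouette ±19 px), so its spanner heading is about 203°, 20° right of press front. The same method gives 105° for the stop nut, which agrees with the earlier measurement. Next, the short spanner.

```bash
cat > plan.py <<'E'
# plan.py gx gy gz heading lean : total shift and turn to bring the grasp point there, tool x outward along heading
import sys
from h import *
from bench import status
from scipy.spatial.transform import Rotation as Ro
np.set_printoptions(precision=4,suppress=True)
gx,gy,gz,H,L=map(float,sys.argv[1:6]);H,L=np.radians([H,L])
s=status.observe();R0=Ro.from_rotvec(s['ee_rot'])
h=np.array([np.cos(H),np.sin(H),0]);k=np.array([0,0,1.])
x=h*np.cos(L)-k*np.sin(L);z=-h*np.sin(L)-k*np.cos(L);R1=np.c_[x,np.cross(z,x),z]
tcp=np.array([gx,gy,gz])+.019*z
print("TCP target",tcp,"shift",tcp-s['position'],"turn deg",np.degrees((Ro.from_matrix(R1)*R0.inv()).as_rotvec()))
E
python3 plan.py .4658 -.3523 .20 177 35
```

```text
TCP target [ 0.4767 -0.3529  0.1844] shift [ 0.022  -0.4456 -0.0431] turn deg [-2.7095  3.5914  2.6865]
```

arm_command(rows=[0.002,-0.03,0,-0.3,0.4,0.3,0.3,0.002,-0.038,-0.003,-0.3,0.4,0.3,0.3,0.002,-0.04,-0.005,-0.3,0.4,0.3,0.3,0.002,-0.04,-0.005,-0.3,0.4,0.3,0.3,0.002,-0.04,-0.005,-0.3,0.4,0.3,0.3,0.002,-0.04,-0.005,-0.3,0.4,0.3,0.3,0.002,-0.04,-0.005,-0.3,0.4,0.3,0.3,0.002,-0.04,-0.005,-0.3,0.4,0.3,0.3,0.002,-0.04,-0.005,-0.3,0.4,0.3,0.3,0.002,-0.04,-0.005,0,0,0,0.3])

```text
clock: 19.07
position: [0.4655, -0.12, 0.199]
ee_rot: [0.106, 2.528, -0.001]
ft_force: [0.2, 0.5, -0.6]
gripper_width: 0.0616
```

arm_command(rows=[0.001,-0.03,0,0,0,0,0.3,0.001,-0.02,0,0,0,0,0.3,0,-0.008,0,0,0,0,0.3,0,0,0,0,0,0,0.3])

```text
clock: 19.4
position: [0.4669, -0.1802, 0.1983]
ee_rot: [0.114, 2.53, -0.005]
ft_force: [-0.1, 0.5, 0.3]
gripper_width: 0.0612
```

```bash
python3 wr.py 2>/dev/null; python3 fx.py; python3 plan.py .4658 -.3523 .1045 177 35
```

```text
19.4 [ 0.4669 -0.1802  0.1983] [ 0.1144  2.5296 -0.0053] [-0.1009  0.4795  0.2668] 0.061245874677466415
[  55  126  131  122 4185] 1881 [ 0.4364 -0.3647  0.1035] [ 0.5    -0.3419  0.1114] [ 0.9982 -0.0605  0.4648 -0.3511] -3.466011
clk 19.45 TCP [ 0.466  -0.178   0.1977] g [ 0.4551 -0.1775  0.2133] F [0.3916 0.5393 0.4046] M [0.0635 0.1105 0.052 ] w 0.06153269582762496
heading 174.3693619089349 lean 34.832593919267126 along 0.13860699867953455 lat 0.2692007825943399 q [-0.8249  0.0545  2.2194  0.8346  0.5703 -2.9569]
TCP target [ 0.4767 -0.3529  0.0889] shift [ 0.0107 -0.1748 -0.1088] turn deg [-1.3341 -0.0999  1.7078]
```

Joint 6 is at its limit in this flip, so I'll turn the hand half round about its own axis. The grasp is the same, with the camera on the other side.

arm_command(rows=[0,0,0.001,4,-0.2,-5.7,0.3,0,0,0.001,4,-0.2,-5.7,0.3,0,0,0.001,4,-0.2,-5.7,0.3,0,0,0,4,-0.2,-5.7,0.3,0,0,0,4,-0.2,-5.7,0.3,0,0,0,4,-0.2,-5.7,0.3,0,0,0,4,-0.2,-5.7,0.3,0,0,0,4,-0.2,-5.7,0.3,0.001,-0.01,0,4,-0.2,-5.7,0.3,0.001,-0.01,0,4,-0.2,-5.7,0.3])

```text
clock: 20.28
position: [0.4672, -0.194, 0.2003]
ee_rot: [1.58, 2.07, 0.477]
ft_force: [-0.2, 0.5, -0.3]
gripper_width: 0.0611
```

arm_command(rows=[0.001,-0.012,0,4,-0.2,-5.7,0.3,0.001,-0.012,0,4,-0.2,-5.7,0.3,0.001,-0.012,0,4,-0.2,-5.7,0.3,0.001,-0.012,0,4,-0.2,-5.7,0.3,0.001,-0.012,0,4,-0.2,-5.7,0.3,0.001,-0.012,0,4,-0.2,-5.7,0.3,0.001,-0.012,0,4,-0.2,-5.7,0.3,0.001,-0.012,0,4,-0.2,-5.7,0.3,0.001,-0.012,0,4,-0.2,-5.7,0.3,0.001,-0.012,0,4,-0.2,-5.7,0.3])

```text
clock: 21.12
position: [0.478, -0.3149, 0.2004]
ee_rot: [2.676, 0.858, 0.844]
ft_force: [0.1, -0.4, 0.6]
gripper_width: 0.0612
```

```bash
sed -i 's/^tcp=/if len(sys.argv)>6: R1=R1@np.diag([-1,-1,1.])\ntcp=/' plan.py; python3 fx.py; python3 plan.py .4658 -.3523 .1045 177 35 f
```

```text
clk 21.1167 TCP [ 0.478  -0.3149  0.2004] g [ 0.467  -0.3145  0.2159] F [ 0.1175 -0.3585  0.5954] M [0.042  0.2556 0.0433] w 0.06118531129571349
heading 41.31648766666085 lean 35.42640722188569 along -0.3728951065093038 lat -0.1932518895941152 q [-1.0464  0.1986  2.032   0.8234  0.7332 -0.6758]
TCP target [ 0.4767 -0.3529  0.0889] shift [-0.0013 -0.0379 -0.1115] turn deg [ 21.7031  -0.5516 -31.6392]
```

arm_command(rows=[0,-0.009,-0.005,3.6,-0.1,-5.3,0.3,0,-0.009,-0.005,3.6,-0.1,-5.3,0.3,0,-0.009,-0.005,3.6,-0.1,-5.3,0.3,0,-0.009,-0.005,3.6,-0.1,-5.3,0.3,0,-0.001,0,3.6,-0.1,-5.3,0.3,0,0,0,3.7,-0.1,-5.1,0.3,0,0,0,0,0,0,0.3])

```text
clock: 21.7
position: [0.4781, -0.3519, 0.1803]
ee_rot: [2.982, -0.074, 0.937]
ft_force: [0.1, -0.0, 0.7]
gripper_width: 0.0615
```

```bash
python3 fx.py;  python3 plan.py .4658 -.3511 .1045 177 35 f; python3 sp.py
```

```text
clk 21.7 TCP [ 0.4781 -0.3519  0.1803] g [ 0.4673 -0.3514  0.1959] F [ 0.0675 -0.0005  0.6562] M [0.0223 0.2698 0.0104] w 0.06146401309791369
heading -2.8394671093397035 lean 34.87644296782396 along -0.13084790630568133 lat -0.4351783436044043 q [-1.0801  0.2664  1.9956  0.8344  0.7231 -0.0596]
TCP target [ 0.4767 -0.3517  0.0889] shift [-0.0014  0.0002 -0.0914] turn deg [ 0.0058 -0.124  -0.1521]
21.7 [ 0.4781 -0.3519  0.1803] [ 0.0675 -0.0005  0.6562] 0.06146401309791369
646 [ 0.4353 -0.3974  0.102 ] [ 0.6013 -0.3267  0.1121] [ 0.9974 -0.0725  0.5254 -0.3603] -4.1585627
```

arm_command(rows=[-0.001,0,-0.015,0,0,0,0.4,0,0,-0.025,0,0,0,0.5,0,0,-0.025,0,0,0,0.5,0,0,-0.018,0,0,0,0.5,0,0,-0.007,0,0,0,0.5,0,0,0,0,0,0,0.8,0,0,0,0,0,0,1,0,0,0,0,0,0,1,0,0,0,0,0,0,1,0,0,0,0,0,0,1])

```text
clock: 22.58
position: [0.4764, -0.3548, 0.0912]
ee_rot: [2.977, -0.071, 0.935]
ft_force: [0.7, -0.0, 0.7]
gripper_width: 0.0175
```

arm_command(rows=[0,0,0,0,0,0,1,0,0,0.002,0,0,0,1,0,0,0.004,0,0,0,1,0,0,0.006,0,0,0,1,0,0,0.008,0,0,0,1,0,0,0.008,0,0,0,1,0,0,0.008,0,0,0,1,0,0,0.006,0,0,0,1,0,0,0.004,0,0,0,1,0,0,0.002,0,0,0,1])

```text
clock: 23.42
position: [0.4758, -0.3543, 0.1386]
ee_rot: [2.979, -0.072, 0.934]
ft_force: [0.5, -0.3, -3.6]
gripper_width: 0.018
```

```bash
sed -i 's/^h=np.array.*$/h=np.array([T[0,2],T[1,2],0])*-1;h\/=np.linalg.norm(h);l=np.array([-h[1],h[0],0])/' droop.py; python3 fx.py; python3 droop.py | grep -v "z \[-0.1"
```

```text
clk 23.4167 TCP [ 0.4758 -0.3543  0.1386] g [ 0.465  -0.3537  0.1542] F [ 0.4599 -0.2899 -3.6482] M [ 0.0596  0.7892 -0.0128] w 0.01800136231530863
heading -2.6784865685083354 lean 34.826593631397934 along -0.13424475298424235 lat -0.4372678191654122 q [-1.0854  0.3409  2.037   0.943   0.6495 -0.2072]
23.4167 [ 0.4758 -0.3543  0.1386] [ 2.9787 -0.0721  0.934 ] [ 0.4599 -0.2899 -3.6482] 0.01800136231530863 heading 176.79395967996348
side -180 157 z [-0.056  -0.0546 -0.0536] lat [-0.035   0.0032  0.0361]
side -165 162 z [-0.0561 -0.0547 -0.0535] lat [-0.0349  0.0026  0.0364]
side -150 147 z [-0.0563 -0.0552 -0.0538] lat [-0.0362  0.0054  0.0353]
side -135 163 z [-0.0559 -0.0543 -0.0033] lat [-0.0367  0.0111  0.0347]
side -120 202 z [-0.0551 -0.0529  0.0006] lat [-0.0346  0.013   0.0358]
side -105 199 z [-0.0552 -0.0534 -0.    ] lat [-0.0346  0.0146  0.0346]
side -90 201 z [-0.0548 -0.0033  0.0012] lat [-0.0237  0.0142  0.0339]
side -75 211 z [-0.0553 -0.053   0.0007] lat [-0.0171  0.0082  0.0355]
side -60 178 z [-0.0557 -0.0539 -0.0007] lat [-0.0198  0.0063  0.0349]
side -45 95 z [-0.0
[... 458 characters left out ...]
.0341]
top -135 105 z [-0.0558 -0.0534 -0.0008] lat [-0.035   0.0032  0.0275]
top -120 127 z [-0.0558 -0.0514  0.0005] lat [-0.0362  0.0053  0.0278]
top -105 116 z [-0.0559 -0.0511  0.0013] lat [-0.0359  0.002   0.029 ]
top -90 117 z [-0.054  -0.0019  0.0022] lat [-0.0353 -0.0179  0.0257]
top -75 138 z [-0.0552 -0.0512  0.0022] lat [-0.0335 -0.0077  0.0346]
top -60 117 z [-0.0561 -0.0536 -0.0011] lat [-0.0362 -0.0072  0.0348]
top -45 51 z [-0.0527 -0.0031  0.002 ] lat [-0.0104 -0.0034  0.0064]
top -30 51 z [-0.0585 -0.0012  0.0017] lat [-0.0108 -0.0037  0.0062]
top -15 33 z [-0.0008  0.003   0.0051] lat [-0.0084 -0.001   0.0102]
top 0 21 z [0.0004 0.0111 0.0209] lat [-0.003   0.0069  0.0087]
```

```bash
python3 plan.py .43 -.004 .189 203 35 f
```

```text
TCP target [0.44   0.0003 0.1734] shift [-0.0358  0.3546  0.0351] turn deg [ 0.2659 -0.1318 25.8557]
```

arm_command(rows=[-0.008,0.005,0.004,0,0,0,1,-0.012,0.01,0.006,0,0,0,1,-0.015,0.018,0.006,0,0,1,1,-0.015,0.02,0.006,0,0,1.5,1,-0.01,0.022,0.006,0,0,2,1,0,0.022,0.005,0,0,2,1,0,0.022,0.002,0,0,2,1,0,0.022,0,0,0,2,1,0,0.022,0,0,0,2,1,0,0.022,0,0,0,2,1])

```text
clock: 24.35
position: [0.4157, -0.1674, 0.1729]
ee_rot: [-2.928, -0.304, -0.919]
ft_force: [-0.5, -0.4, -3.0]
gripper_width: 0.0181
```

arm_command(rows=[0,0.022,0,0,0,2,1,0,0.022,0,0,0,2,1,0,0.022,0,0,0,2,1,0.003,0.022,0,0,0,2,1,0.005,0.022,0,0,0,2,1,0.005,0.02,0,0,0,1.5,1,0.005,0.015,0,0,0,0,1,0.003,0.01,0,0,0,0,1,0,0,0,0,0,0,1])

```text
clock: 25.1
position: [0.4359, -0.011, 0.1727]
ee_rot: [-2.829, -0.587, -0.887]
ft_force: [-0.7, 0.2, -2.4]
gripper_width: 0.0177
```

```bash
python3 fx.py;python3 plan.py .4685 .0127 .189 203 35 f; python3 droop.py | egrep -- "(-120|-105|-90|-75|-45|-30|-15) "
```

```text
clk 25.1 TCP [ 0.4359 -0.011   0.1727] g [ 0.4259 -0.0153  0.1883] F [-0.7238  0.1939 -2.4385] M [-0.3543  0.7356  0.0254] w 0.017681157978758074
heading 23.479566342818913 lean 34.80257392400009 along -0.21422785140695397 lat -0.007321174429894425 q [-0.6633  0.0449  2.3349  0.9366  0.6703 -0.2313]
TCP target [0.4785 0.017  0.1734] shift [0.0426 0.0279 0.0008] turn deg [ 0.1785 -0.1384 -0.4032]
side -120 42 z [-0.0037 -0.0001  0.0017] lat [-0.0309  0.0007  0.0332]
side -105 45 z [-0.0034 -0.      0.0013] lat [-0.0299  0.02    0.0337]
side -90 51 z [-0.0014  0.0005  0.0016] lat [-0.0269  0.0091  0.0292]
side -75 53 z [-0.0019  0.0003  0.0014] lat [-0.0172  0.0057  0.0242]
side -45 27 z [-0.0032  0.0002  0.0012] lat [-0.0079  0.0034  0.0093]
side -30 18 z [-0.0064 -0.0015  0.0017] lat [-0.0027  0.0071  0.0103]
top -120 46 z [0.0002 0.0021 0.0045] lat [-0.031   0.0191  0.0313]
top -105 49 z [-0.0011  0.0012  0.0034] lat [-0.0303  0.0169  0.0309]
top -90 79 z [-0.0013  0.0012  0.0037] lat [-0.0266 -0.0008  0.0259]
top -75 67 z [-0.001   0.0016  0.0035] lat [-0.0196 -0.0002  0.0174]
top -45 31 z [0.0002 0.0021 0.0034] lat [-0.0085 -0.0005  0.0075]
top -30 33 z [-0.0011  0.0013  0.0038] lat [-0.0088 -0.001   0.008 ]
top -15 41 z [0.0003 0.0018 0.0047] lat [-0.0104  0.0007  0.0106]
```

arm_command(rows=[0.0085,0.0056,0,0,0,0,1,0.0085,0.0056,0,0,0,0,1,0.0085,0.0056,0,0,0,0,1,0.0085,0.0056,0.001,0,0,0,1,0.0085,0.0056,0,0,0,-0.4,1,0.0092,0.0039,0,0,0,0,1,0.0092,0.0039,0,0,0,0,1,0.0046,0.002,0,0,0,0,1,0,0,0,0,0,0,1])

```text
clock: 25.95
position: [0.5032, 0.0231, 0.1742]
ee_rot: [-2.836, -0.572, -0.891]
ft_force: [-0.0, 0.4, -2.8]
gripper_width: 0.0175
```

```bash
python3 fx.py;python3 plan.py .5219 .0354 .189 203 35 f
```

```text
clk 25.95 TCP [0.5032 0.0231 0.1742] g [0.4932 0.0189 0.1897] F [-0.      0.3871 -2.8495] M [-0.3135  0.6921 -0.016 ] w 0.01749911068543711
heading 22.911693794276246 lean 34.8385694432952 along -0.13886622519500225 lat -0.0041322482225906315 q [-0.422   0.1196  2.2373  0.9414  0.539  -0.0181]
TCP target [0.5319 0.0397 0.1734] shift [ 0.0287  0.0166 -0.0007] turn deg [ 0.2808 -0.0575  0.2531]
```

arm_command(rows=[-0.0008,0.0019,0,0,0,0,1,-0.0008,0.0019,0,0,0,0,1,0,0,0,0,0,0,1])

```text
clock: 26.2
position: [0.4997, 0.0276, 0.1738]
ee_rot: [-2.836, -0.571, -0.889]
ft_force: [-0.1, -0.6, -3.9]
gripper_width: 0.0177
```

arm_command(rows=[0.0046,0.002,0,0,0,0,1,0.0046,0.002,0,0,0,0,1,0,0,0,0,0,0,1])

```text
clock: 26.45
position: [0.5112, 0.0311, 0.1746]
ee_rot: [-2.836, -0.572, -0.892]
ft_force: [0.4, -0.3, -3.0]
gripper_width: 0.0176
```

```bash
python3 fx.py;python3 plan.py .5219 .0354 .189 203 35 f
```

```text
clk 26.45 TCP [0.5112 0.0311 0.1746] g [0.5011 0.027  0.1902] F [ 0.3835 -0.2777 -3.0406] M [-0.308   0.7077  0.0208] w 0.017605045490986914
heading 22.899383780201795 lean 34.87938119011038 along -0.12844653645830487 lat 0.0001505030530268084 q [-0.3873  0.1274  2.2257  0.9374  0.5208  0.0155]
TCP target [0.5319 0.0397 0.1734] shift [ 0.0208  0.0086 -0.0011] turn deg [ 0.287  -0.0108  0.2823]
```

arm_command(rows=[0.0046,0.002,0,0,0,0,1,0.0046,0.002,0,0,0,0,1,0,0,0,0,0,0,1])

```text
clock: 26.7
position: [0.5205, 0.0352, 0.1745]
ee_rot: [-2.836, -0.572, -0.892]
ft_force: [1.6, -1.7, -3.9]
gripper_width: 0.0177
```

arm_command(rows=[0.0046,0.002,0,0,0,0,1,0.0028,0.0012,0,0,0,0,1,0,0,0,0,0,0,1])

```text
clock: 26.95
position: [0.5276, 0.0384, 0.1744]
ee_rot: [-2.836, -0.572, -0.892]
ft_force: [2.4, -0.9, -4.3]
gripper_width: 0.0179
```

```bash
python3 fx.py;python3 plan.py .5219 .0354 .189 203 35 f
```

```text
clk 26.95 TCP [0.5276 0.0384 0.1744] g [0.5175 0.0342 0.19  ] F [ 2.4235 -0.8644 -4.2609] M [-0.5195  0.4972 -0.3916] w 0.017934136930614377
heading 22.898406369388248 lean 34.86159986291955 along -0.1105191429399955 lat 0.0004653450550296048 q [-0.3469  0.1486  2.1973  0.9243  0.5023  0.0629]
TCP target [0.5319 0.0397 0.1734] shift [ 0.0044  0.0013 -0.0009] turn deg [ 0.2839 -0.0313  0.2756]
```

arm_command(rows=[0.0028,0.0012,0,0,0,0,1,0.0018,0.0008,0,0,0,0,1,0,0,0,0,0,0,1])

```text
clock: 27.2
position: [0.5317, 0.0403, 0.1742]
ee_rot: [-2.836, -0.572, -0.891]
ft_force: [1.3, -2.6, -3.5]
gripper_width: 0.0178
```

```bash
python3 fx.py
```

```text
clk 27.2 TCP [0.5317 0.0403 0.1742] g [0.5216 0.0362 0.1898] F [ 1.2527 -2.5544 -3.5028] M [-0.7319  0.5577 -0.5351] w 0.017839470297492728
heading 22.883434535052416 lean 34.84019602835216 along -0.10597190413095539 lat 0.0006499818558756837 q [-0.3368  0.1541  2.19    0.9198  0.4977  0.076 ]
```

arm_command(rows=[0.0018,0.0008,0,0,0,0,1,0.0018,0.0008,0,0,0,0,1,0,0,0,0,0,0,1])

```text
clock: 27.45
position: [0.5352, 0.0419, 0.1742]
ee_rot: [-2.836, -0.572, -0.891]
ft_force: [0.9, -3.8, -4.1]
gripper_width: 0.0179
```

```bash
python3 fx.py
```

```text
clk 27.45 TCP [0.5352 0.0419 0.1742] g [0.5251 0.0378 0.1898] F [ 0.8699 -3.7839 -4.0655] M [-0.7568  0.7792 -0.6691] w 0.01791001641815268
heading 22.877839976815082 lean 34.83565945229606 along -0.10212834655560504 lat 0.0007414615995386259 q [-0.3287  0.1585  2.1837  0.9162  0.4943  0.0866]
```

arm_command(rows=[0.0018,0.0008,0,0,0,0,1,0,0,0,0,0,0,1])

```text
clock: 27.62
position: [0.5357, 0.0426, 0.1734]
ee_rot: [-2.837, -0.572, -0.889]
ft_force: [-6.3, -6.7, -1.0]
gripper_width: 0.0176
```

arm_command(rows=[0.0018,0.0008,0,0,0,0,1,0,0,0,0,0,0,1])

```text
clock: 27.78
position: [0.5358, 0.0433, 0.1724]
ee_rot: [-2.839, -0.572, -0.885]
ft_force: [-12.9, -11.3, 0.5]
gripper_width: 0.0177
```

```bash
python3 fx.py
python3 - <<'E'
from h import *
from bench import optics
o=[]
for c,(u0,u1,v0,v1) in dict(side=(300,400,130,230),top=(235,335,90,190)).items():
    p,d=optics.capture(c);o.append(cv2.resize(p[v0:v1,u0:u1,::-1],(400,400),interpolation=cv2.INTER_CUBIC))
cv2.imwrite("pics/c7.png",np.hstack(o))
E
```

```text
clk 27.7833 TCP [0.5358 0.0433 0.1724] g [0.5259 0.0392 0.1881] F [-12.9074 -11.2921   0.5272] M [-1.6732  1.8773 -1.1072] w 0.017730173155937303
heading 22.85520246887759 lean 34.60035620443759 along -0.10088770388944973 lat 0.0017100300463329526 q [-0.3217  0.1627  2.1816  0.9098  0.4898  0.0975]
```

View pics/c7.png

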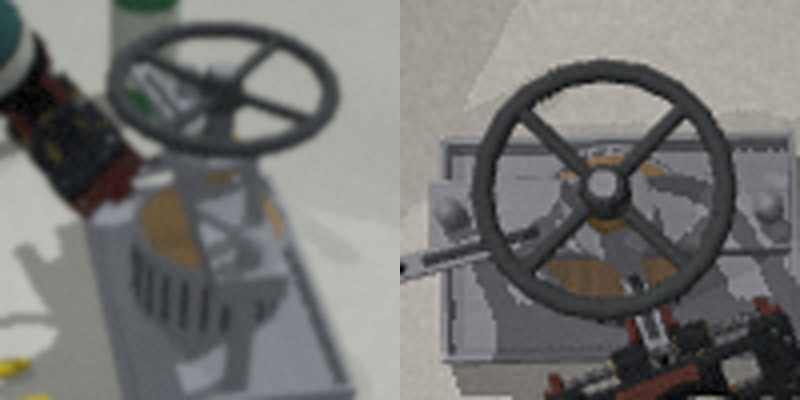

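The view shows the short spanner's handle coming out front-right below the wheel with its jaws on the nut, and the long one in front of the left upright. Throat contact is at 102 mm. I'll back off slightly and compute the clockwise arc.

Run:
```python
import numpy as np
r=np.array([-.0843,-.0349]);d=np.radians(-3.5)
M=np.array([[np.cos(d),-np.sin(d)],[np.sin(d),np.cos(d)]])
for i in range(14):
    n=M@r;print(i,(n-r).round(4),n.round(4)+[.6195,.0768]);r=n
```

```text
0 [-0.002   0.0052] [0.5332 0.0471]
1 [-0.0017  0.0053] [0.5316 0.0524]
2 [-0.0013  0.0054] [0.5303 0.0578]
3 [-0.001   0.0055] [0.5293 0.0633]
4 [-0.0007  0.0055] [0.5286 0.0689]
5 [-0.0003  0.0056] [0.5283 0.0744]
6 [0.     0.0056] [0.5283 0.08  ]
7 [0.0004 0.0056] [0.5287 0.0856]
8 [0.0007 0.0055] [0.5294 0.0911]
9 [0.001  0.0055] [0.5304 0.0966]
10 [0.0014 0.0054] [0.5318 0.102 ]
11 [0.0017 0.0053] [0.5335 0.1073]
12 [0.002  0.0052] [0.5355 0.1125]
13 [0.0023 0.0051] [0.5379 0.1175]
```

arm_command(rows=[-0.0028,-0.0012,0,0,0,0,1,0,0,0,0,0,0,1])

```text
clock: 28.05
position: [0.5354, 0.0421, 0.1741]
ee_rot: [-2.837, -0.571, -0.891]
ft_force: [-1.5, -5.5, -3.7]
gripper_width: 0.0176
```

arm_command(rows=[-0.002,0.0052,0,0,0,-3.5,1,-0.0017,0.0053,0,0,0,-3.5,1,0,0,0,0,0,0,1])

```text
clock: 28.3
position: [0.5312, 0.0539, 0.1741]
ee_rot: [-2.898, -0.4, -0.91]
ft_force: [-4.1, -8.4, -0.9]
gripper_width: 0.0182
```

arm_command(rows=[-0.0013,0.0054,0,0,0,-3.5,1,-0.001,0.0055,0,0,0,-3.5,1,0,0,0,0,0,0,1])

```text
clock: 28.55
position: [0.5299, 0.0633, 0.1742]
ee_rot: [-2.945, -0.244, -0.923]
ft_force: [-2.1, -9.2, -2.0]
gripper_width: 0.018
```

```bash
python3 fx.py
```

```text
clk 28.55 TCP [0.5299 0.0633 0.1742] g [0.5192 0.0616 0.1898] F [-2.1109 -9.2395 -1.9708] M [-1.291   0.7189 -1.3359] w 0.01803069240883647
heading 9.559770968773254 lean 34.771746583299766 along -0.10147026767961113 lat 0.0016885105451561432 q [-0.1279  0.131   2.2206  0.6824  0.2586  0.6607]
```

Joint 5 is nearing its lower limit (0.2), so I'll reduce the lean to about 27° while the jaws stay on the nut.

arm_command(rows=[-0.0007,-0.0001,-0.0004,-0.3,2,0,1,-0.0007,-0.0001,-0.0004,-0.3,2,0,1,-0.0007,-0.0001,-0.0004,-0.3,2,0,1,-0.0005,0,-0.0003,-0.3,2,0,1,0,0,0,0,0,0,1])

```text
clock: 28.97
position: [0.5279, 0.062, 0.1731]
ee_rot: [-3.012, -0.257, -0.711]
ft_force: [-0.5, -6.4, 0.4]
gripper_width: 0.0181
```

```bash
python3 fx.py
```

```text
clk 28.9667 TCP [0.5279 0.062  0.1731] g [0.5195 0.0606 0.1901] F [-0.5188 -6.3668  0.4483] M [-0.8516  0.0787 -0.7582] w 0.01808480892310136
heading 9.80523429390118 lean 26.542914664657925 along -0.10130568290524833 lat 0.0011152396696528788 q [-0.097   0.1392  2.1023  0.2605  0.464   1.0959]
```

arm_command(rows=[-0.0007,0.0056,0,0,0,-3.5,1,-0.0004,0.0057,0,0,0,-3.5,1,0,0,0,0,0,0,1])

```text
clock: 29.22
position: [0.5265, 0.0737, 0.1729]
ee_rot: [-3.047, -0.075, -0.722]
ft_force: [2.2, -6.9, -1.5]
gripper_width: 0.0174
```

arm_command(rows=[0,0.0057,0,0,0,-3.5,1,0,0,0,0,0,0,1])

```text
clock: 29.38
position: [0.5264, 0.0787, 0.1727]
ee_rot: [3.053, -0.009, 0.723]
ft_force: [2.3, -6.3, 1.4]
gripper_width: 0.0176
```

```bash
python3 fx.py
```

```text
clk 29.3833 TCP [0.5264 0.0787 0.1727] g [0.5179 0.0788 0.1897] F [ 2.2841 -6.3273  1.4477] M [-0.9631 -0.4108 -0.763 ] w 0.01761841664135883
heading -0.3140909161351553 lean 26.626404937920544 along -0.10159729008238831 lat 0.0014392859949545565 q [ 0.0328  0.145   2.0972 -0.0468  0.4355  1.6475]
```

arm_command(rows=[0.0003,0.0057,0,0,0,-3.5,1,0.0007,0.0056,0,0,0,-3.5,1,0,0,0,0,0,0,1])

```text
clock: 29.63
position: [0.5272, 0.09, 0.1725]
ee_rot: [3.022, -0.186, 0.713]
ft_force: [5.2, -7.4, 0.8]
gripper_width: 0.0181
```

arm_command(rows=[0.001,0.0056,0,0,0,-3.5,1,0,0,0,0,0,0,1])

```text
clock: 29.8
position: [0.5281, 0.0953, 0.1723]
ee_rot: [3.002, -0.275, 0.707]
ft_force: [4.7, -5.5, 1.9]
gripper_width: 0.0175
```

```bash
python3 fx.py
```

```text
clk 29.8 TCP [0.5281 0.0953 0.1723] g [0.5197 0.0969 0.1893] F [ 4.711  -5.4609  1.8519] M [-0.8572 -0.7436 -0.5323] w 0.017538635881544987
heading -10.435323045569241 lean 26.535772161102237 along -0.10177097065663676 lat 0.001695850500021509 q [ 0.1589  0.1706  2.0632 -0.3301  0.4919  2.1717]
```

arm_command(rows=[0.0006,0.0032,0,0,0,-2,1,0.0007,0.0032,0,0,0,-2,1,0,0,0,0,0,0,1])

```text
clock: 30.05
position: [0.5294, 0.1014, 0.1723]
ee_rot: [2.976, -0.374, 0.701]
ft_force: [5.5, -5.3, -0.3]
gripper_width: 0.018
```

```bash
python3 fx.py
```

```text
clk 30.05 TCP [0.5294 0.1014 0.1723] g [0.5212 0.1036 0.1893] F [ 5.4555 -5.2579 -0.3379] M [-0.7849 -0.9074 -0.3554] w 0.018044844970739615
heading -14.276764750285002 lean 26.53147804781008 along -0.10185312259607526 lat 0.0017424546910706148 q [ 0.2024  0.1842  2.0442 -0.4057  0.5291  2.3356]
```

arm_command(rows=[0.0008,0.0031,0,0,0,-2,1,0.0009,0.0031,0,0,0,-2,1,0,0,0,0,0,0,1])

```text
clock: 30.3
position: [0.5312, 0.1076, 0.1723]
ee_rot: [2.946, -0.476, 0.693]
ft_force: [6.2, -6.1, 0.3]
gripper_width: 0.0181
```

```bash
python3 fx.py
```

```text
clk 30.3 TCP [0.5312 0.1076 0.1723] g [0.5232 0.1103 0.1893] F [ 6.2351 -6.0563  0.3334] M [-0.8092 -1.0803 -0.2072] w 0.01810831820842743
heading -18.280793361598246 lean 26.525211809134785 along -0.1020020996886212 lat 0.001613104888837081 q [ 0.2431  0.1999  2.0217 -0.4634  0.5723  2.4823]
```

```bash
cat > lg.py <<'E'
from h import *
from bench import optics
np.set_printoptions(precision=4,suppress=True)
t=optics.camera_model('top');pt,dt=optics.capture('top');Q=cloud(t,dt);r=Q[...,:2]-[.6195,.0768]
rad=np.hypot(r[...,0],r[...,1]);an=np.degrees(np.arctan2(r[...,1],r[...,0]))
k=(Q[...,2]>.164)&(Q[...,2]<.176)&(rad>.14)&(rad<.2)&(an>85)&(an<125)
print("long handle",k.sum(),"angle",np.median(an[k]),"end",np.percentile(rad[k],99),"z",np.median(Q[k][:,2]))
E
python3 lg.py
```

```text
long handle 66 angle 102.2177202249026 end 0.17274212191692404 z 0.16901686406919164
```

arm_command(rows=[0.0009,0.0031,0,0,0,-2,1,0,0,0,0,0,0,1])

```text
clock: 30.52
position: [0.5319, 0.1104, 0.1722]
ee_rot: [2.93, -0.526, 0.689]
ft_force: [5.8, -5.7, 1.2]
gripper_width: 0.0178
```

```bash
python3 lg.py; python3 fx.py
```

```text
long handle 63 angle 102.12070647195037 end 0.17314348544656014 z 0.16859371095687192
clk 30.5667 TCP [0.5319 0.1103 0.1722] g [0.5239 0.1134 0.1892] F [ 5.3165 -5.7825  0.5535] M [-0.6667 -1.045   0.0031] w 0.017840095840669472
heading -20.174942593514917 lean 26.513216145122485 along -0.10229899998661876 lat 0.0013599267194521203 q [ 0.2613  0.2079  2.0103 -0.4855  0.5948  2.5457]
```

arm_command(rows=[0.001,0.003,0,0,0,-2,1,0.0011,0.003,0,0,0,-2,1,0,0,0,0,0,0,1])

```text
clock: 30.82
position: [0.5337, 0.116, 0.1719]
ee_rot: [2.896, -0.623, 0.679]
ft_force: [5.6, -7.6, 1.1]
gripper_width: 0.0177
```

```bash
python3 fx.py;python3 lg.py
```

```text
clk 30.8167 TCP [0.5337 0.116  0.1719] g [0.526  0.1196 0.1889] F [ 5.6251 -7.5877  1.107 ] M [-1.0828 -1.0402  0.0209] w 0.017747399261632966
heading -24.205184392252434 lean 26.470674467667198 along -0.10279172990047276 lat 0.0007038768792650071 q [ 0.2967  0.2264  1.9836 -0.5208  0.6446  2.6668]
long handle 64 angle 101.95228572125208 end 0.17263771811185077 z 0.16859372461602734
```

arm_command(rows=[0.0013,0.0029,0,0,0,-2,1,0,0,0,0,0,0,1])

```text
clock: 31.03
position: [0.5345, 0.1184, 0.1717]
ee_rot: [2.877, -0.672, 0.673]
ft_force: [6.3, -6.8, -0.6]
gripper_width: 0.0175
```

```bash
python3 fx.py
```

```text
clk 31.0333 TCP [0.5345 0.1184 0.1717] g [0.527  0.1223 0.1887] F [ 6.2607 -6.7811 -0.5793] M [-1.0779 -0.9293  0.2467] w 0.017489049614045803
heading -26.184218483159277 lean 26.431194720100088 along -0.10311211760801235 lat 2.685496477625171e-06 q [ 0.3121  0.2358  1.9701 -0.5331  0.6696  2.72  ]
```

arm_command(rows=[0.0013,0.0029,0,0,0,-2,1,0,0,0,0,0,0,1])

```text
clock: 31.2
position: [0.5356, 0.1212, 0.1715]
ee_rot: [2.858, -0.72, 0.668]
ft_force: [5.8, -6.8, 0.2]
gripper_width: 0.0178
```

```bash
python3 fx.py; python3 lg.py
```

```text
clk 31.2 TCP [0.5356 0.1212 0.1715] g [0.5283 0.1253 0.1885] F [ 5.8208 -6.7503  0.1828] M [-0.8594 -0.8497  0.3378] w 0.01778806349131063
heading -28.16606839657809 lean 26.415334391579094 along -0.10333043018166793 lat -0.00028350470960172153 q [ 0.3269  0.2456  1.9555 -0.543   0.6948  2.7704]
long handle 62 angle 101.93982405355575 end 0.17302226712541663 z 0.16919116125723582
```

```bash
python3 droop.py | egrep -- "(-120|-105|-90|-75|-60|-45|-30|-15) "
```

```text
side -120 75 z [-0.0287 -0.0031  0.0169] lat [-0.0261  0.0175  0.0359]
side -105 75 z [-0.0421 -0.0219 -0.0001] lat [0.0064 0.0282 0.0367]
side -90 80 z [-0.0861 -0.0281 -0.0012] lat [-0.0184  0.0199  0.0353]
side -75 59 z [-0.0873 -0.0856 -0.0829] lat [-0.0243  0.0057  0.0331]
side -60 70 z [-0.0883 -0.0861 -0.0843] lat [-0.0359  0.0012  0.0356]
side -45 12 z [-0.087  -0.0856 -0.0215] lat [-0.0115  0.005   0.0113]
side -30 7 z [-0.0045 -0.0015  0.0004] lat [0.0076 0.0088 0.01  ]
side -15 19 z [-0.002   0.0011  0.0037] lat [-0.0084  0.0029  0.0103]
top -120 29 z [-0.028  -0.0022  0.0035] lat [-0.0361  0.025   0.0386]
top -105 89 z [-0.0428 -0.0023  0.0019] lat [-0.0337  0.0188  0.0376]
top -90 134 z [-0.0847 -0.0056  0.0016] lat [-0.0346  0.0135  0.0336]
top -75 128 z [-0.0856 -0.02    0.0023] lat [-0.0357  0.006   0.0309]
top -60 88 z [-0.0865 -0.0808  0.0015] lat [-0.0352 -0.0026  0.0181]
top -45 28 z [-0.0008  0.0014  0.0027] lat [-0.0107 -0.0018  0.0069]
top -15 32 z [-0.0008  0.0023  0.0056] lat [-0.0103 -0.0027  0.0101]
```

Run:
```python
from h import *
from bench import optics
np.set_printoptions(precision=4,suppress=True)
for c in("top","side"):
  t=optics.camera_model(c);p,d=optics.capture(c);Q=cloud(t,d);r=Q[...,:2]-[.6195,.0768]
  rad=np.hypot(r[...,0],r[...,1]);an=np.degrees(np.arctan2(r[...,1],r[...,0]))%360
  for lo in range(30,100,10):
    k=(Q[...,2]>.183)&(Q[...,2]<.197)&(rad>lo/1e3)&(rad<lo/1e3+.01)&(an>120)&(an<215)
    if k.sum()>2: print(c,lo,k.sum(),np.percentile(an[k],[10,50,90]),np.median(Q[k][:,2]))
  b=p.astype(int);k=(b[...,0]-b[...,2]>45)&(Q[...,2]>.172)&(Q[...,2]<.2)&(rad<.024)
  if k.sum(): print(c,"brass",k.sum(),np.c_[an[k],rad[k]*1e3,Q[k][:,2]*1e3].round(0).tolist()[:40])
```

```text
top 30 54 [135.0956 166.7925 197.2931] 0.18957542093435126
top 40 33 [135.8514 150.8115 165.0424] 0.18932345521323998
top 50 19 [143.6319 150.13   158.1858] 0.18977779397739564
top 60 22 [144.3841 151.0894 156.6061] 0.19035327737160518
top 80 5 [148.4535 152.1545 155.6807] 0.19182394513774903
top 90 32 [144.275  151.711  159.1069] 0.19003859334397
top brass 5 [[291.0, 18.0, 185.0], [197.0, 11.0, 191.0], [222.0, 14.0, 192.0], [167.0, 13.0, 188.0], [182.0, 14.0, 193.0]]
side 30 9 [134.9729 204.103  213.9749] 0.18816172735793363
side 70 3 [159.4897 160.3236 161.7883] 0.18873683961219195
side 80 5 [156.3683 158.1728 160.8984] 0.18981184740431567
side 90 17 [150.5374 158.1212 163.9879] 0.18951315888666762
```

Torque about the screw axis, taken from the wrist force and moment, has climbed from about 0.3 to 0.9 N m since heading 162°. That suggests the nut is solid and only the compliance is winding up. One more small step with a hold will confirm it.

arm_command(rows=[0.0015,0.0028,0,0,0,-2,1,0,0,0,0,0,0,1,0,0,0,0,0,0,1,0,0,0,0,0,0,1])

```text
clock: 31.78
position: [0.5366, 0.1234, 0.1714]
ee_rot: [2.839, -0.765, 0.662]
ft_force: [5.5, -8.6, -0.8]
gripper_width: 0.018
```

```bash
cat >> fx.py <<'E'
rr=s['position']-.2*T[:,2];rr=rr[:2]-[.6195,.0768];F=s['ft_force'];print("axis torque",rr[0]*F[1]-rr[1]*F[0]+s['wrist_torque'][2])
E
python3 fx.py; python3 lg.py
```

```text
clk 31.7833 TCP [0.5366 0.1234 0.1714] g [0.5294 0.1278 0.1884] F [ 5.4846 -8.6086 -0.7764] M [-1.0539 -0.8278  0.4344] w 0.018013071946759232
heading -30.017929802379523 lean 26.40774128045011 along -0.10351721216065261 lat -0.0009298109940649099 q [ 0.3399  0.2551  1.9415 -0.5508  0.7193  2.8154]
axis torque 1.2925114044647779
long handle 48 angle 101.284940946979 end 0.17294721638166166 z 0.16871273903975956
```

Torque is 1.29 N m and rising steeply, so the nut is solid and the long handle is held on the upright. Unloading.

arm_command(rows=[-0.0015,-0.0028,0,0,0,2,1,-0.0013,-0.0029,0,0,0,2,1,-0.0013,-0.0029,0,0,0,2,1,-0.0011,-0.003,0,0,0,2,1,-0.001,-0.003,0,0,0,2,1,-0.0009,-0.0031,0,0,0,2,1,0,0,0,0,0,0,1])

```text
clock: 32.42
position: [0.5299, 0.1068, 0.1719]
ee_rot: [2.948, -0.477, 0.692]
ft_force: [1.2, 0.8, 1.2]
gripper_width: 0.0172
```

```bash
python3 fx.py; python3 lg.py
```

```text
clk 32.4167 TCP [0.5299 0.1068 0.1719] g [0.5219 0.1095 0.1889] F [1.2353 0.7943 1.2308] M [ 0.289  -0.2204  0.2653] w 0.017228169468117893
heading -18.331696634995108 lean 26.469931679803217 along -0.10297450860708172 lat 0.00031471376420841995 q [ 0.2407  0.1983  2.0248 -0.461   0.5701  2.4793]
axis torque 0.05453367746152163
long handle 68 angle 108.29870070713068 end 0.17333087294408825 z 0.16868496973500474
```

Unloaded. The whole locked pair swings back together with the long spanner, as it should. Pulling the short spanner straight off along its handle.

arm_command(rows=[-0.0047,0.0016,0,0,0,0,1,-0.0095,0.0031,0,0,0,0,1,-0.0095,0.0031,0,0,0,0,1,-0.0095,0.0031,0,0,0,0,1,0,0,0,0,0,0,1])

```text
clock: 32.88
position: [0.4926, 0.1179, 0.1697]
ee_rot: [2.945, -0.485, 0.684]
ft_force: [-1.6, -0.4, -3.4]
gripper_width: 0.0181
```

```bash
python3 fx.py; python3 lg.py
```

```text
clk 32.8833 TCP [0.4926 0.1179 0.1697] g [0.4846 0.1207 0.1868] F [-1.5685 -0.4437 -3.3897] M [ 0.2489  0.6374 -0.0584] w 0.018070873594447704
heading -18.630689237610103 lean 26.20880733378176 along -0.14182326891339633 lat -0.0014624476548806692 q [ 0.2967  0.1648  2.0769 -0.499   0.581   2.5707]
axis torque 0.14555229531796338
long handle 62 angle 105.885711075268 end 0.17210852126390172 z 0.16867457511741907
```

arm_command(rows=[-0.0095,0.0031,0,0,0,0,1,-0.0142,0.0047,0,0,0,0,1,-0.0142,0.0047,0,0,0,0,1,-0.01,0.002,0,0,0,1,1,-0.01,0,0,0,0,2,1,-0.005,-0.005,0,0,0,2,1,0,-0.012,0,0,0,2,1,0,-0.02,0,0,0,2,1,0,-0.02,0,0,0,2,1,0,-0.02,0,0,0,2,1])

```text
clock: 33.77
position: [0.4331, 0.0621, 0.1716]
ee_rot: [3.027, -0.164, 0.711]
ft_force: [-0.1, -0.1, -4.6]
gripper_width: 0.0178
```

```bash
python3 fx.py; python3 plan.py .44 -.353 .17 177 26.3 f
```

```text
clk 33.7667 TCP [0.4331 0.0621 0.1716] g [0.4247 0.0631 0.1886] F [-0.052  -0.0665 -4.5629] M [ 0.1094  0.7086 -0.015 ] w 0.017750072707700182
heading -6.173755334324468 lean 26.45266547105681 along -0.19218906548455528 lat -0.034561147869411966 q [ 0.0476  0.0127  2.2559 -0.1764  0.4224  1.8713]
axis torque 0.003046949452382302
TCP target [ 0.4484 -0.3534  0.153 ] shift [ 0.0153 -0.4156 -0.0186] turn deg [0.1685 0.1391 3.2515]
```

arm_command(rows=[0,-0.024,0,0,0,0.5,1,0,-0.024,0,0,0,0.5,1,0,-0.024,0,0,0,0.5,1,0,-0.024,0,0,0,0.5,1,0,-0.024,0,0,0,0.5,1,0,-0.024,0,0,0,0.5,1,0,-0.024,0,0,0,0.3,1,0,-0.024,0,0,0,0,1,0.002,-0.024,0,0,0,0,1,0.002,-0.024,0,0,0,0,1])

```text
clock: 34.6
position: [0.4373, -0.1712, 0.1714]
ee_rot: [3.043, -0.085, 0.713]
ft_force: [-0.1, -0.1, -3.1]
gripper_width: 0.0179
```

arm_command(rows=[0.002,-0.024,0,0,0,0,1,0.002,-0.024,0,0,0,0,1,0.002,-0.024,0,0,0,0,1,0.002,-0.024,-0.003,0,0,0,1,0.002,-0.024,-0.005,0,0,0,1,0.002,-0.02,-0.005,0,0,0,1,0,-0.012,-0.005,0,0,0,1,0,-0.006,0,0,0,0,1,0,0,0,0,0,0,1])

```text
clock: 35.35
position: [0.4498, -0.3289, 0.1532]
ee_rot: [3.043, -0.088, 0.713]
ft_force: [-0.0, -0.3, -2.6]
gripper_width: 0.0175
```

```bash
python3 fx.py; python3 plan.py .46 -.353 .109 177 26.3 f; python3 droop.py | egrep -- "(-120|-105|-90|-45|-30|-15) "
```

```text
clk 35.35 TCP [ 0.4498 -0.3289  0.1532] g [ 0.4414 -0.3284  0.1702] F [-0.0411 -0.3063 -2.6462] M [ 0.0543  0.6532 -0.0396] w 0.017463886419302153
heading -3.2929220473905074 lean 26.36524104925586 along -0.15451989798275295 lat -0.41471380099348953 q [-1.0112  0.2581  2.0026  0.6012  0.6928  0.1846]
axis torque 0.02308953706760212
TCP target [ 0.4684 -0.3534  0.092 ] shift [ 0.0186 -0.0246 -0.0612] turn deg [0.0864 0.0604 0.334 ]
side -120 190 z [-0.0714 -0.0692 -0.0055] lat [-0.0356  0.0131  0.0349]
side -105 184 z [-0.0714 -0.0695 -0.0046] lat [-0.0323  0.0147  0.0346]
side -90 216 z [-0.0711 -0.0106 -0.003 ] lat [-0.0225  0.0109  0.0343]
side -45 48 z [-0.0023 -0.0008 -0.0001] lat [-0.0093  0.0031  0.0096]
side -30 48 z [-0.0012  0.0002  0.0016] lat [-0.0083  0.0032  0.0094]
side -15 45 z [0.0006 0.0018 0.0053] lat [-0.011  -0.0026  0.0108]
top -120 127 z [-0.0716 -0.0687 -0.0055] lat [-0.0354  0.0051  0.0276]
top -105 106 z [-0.0709 -0.0662 -0.004 ] lat [-0.0365 -0.0207  0.0273]
top -90 124 z [-0.0701 -0.0052 -0.0019] lat [-0.0355 -0.0157  0.0229]
top -45 29 z [-0.0026 -0.0004  0.0022] lat [-0.0113 -0.005   0.0038]
top -30 32 z [-0.0034  0.0004  0.0039] lat [-0.0112 -0.004   0.0056]
top -15 28 z [-0.0005  0.0025  0.0078] lat [-0.0102  0.0013  0.0105]
```

arm_command(rows=[0.006,-0.01,-0.01,0,0,0,1,0.008,-0.01,-0.015,0,0,0,1,0.005,-0.005,-0.013,0,0,0,1,0,0,-0.01,0,0,0,1,0,0,-0.007,0,0,0,1,0,0,-0.004,0,0,0,1,0,0,-0.003,0,0,0,1,0,0,0,0,0,0,1])

```text
clock: 36.12
position: [0.4691, -0.3523, 0.0917]
ee_rot: [3.044, -0.087, 0.714]
ft_force: [-2.5, 1.2, -0.7]
gripper_width: 0.0175
```

```bash
python3 fx.py
```

```text
clk 36.1167 TCP [ 0.4691 -0.3523  0.0917] g [ 0.4607 -0.3519  0.1087] F [-2.505   1.2489 -0.6572] M [0.2554 0.1805 0.2128] w 0.01753353837913328
heading -3.2671957658321373 lean 26.410311216059284 along -0.13414916151409195 lat -0.43700789942959967 q [-1.0036  0.4027  1.9969  0.7174  0.5802  0.0471]
axis torque -1.1478249689869537
```

arm_command(rows=[0,0,-0.001,0,0,0,1,0,0,0,0,0,0,0.6,0,0,0,0,0,0,0.6,0,0,0,0,0,0,0.6,0,0,0,0,0,0,0.6,-0.006,0,0.012,0,0,0,0.5,-0.012,0,0.025,0,0,0,0.5,-0.012,0,0.03,0,0,0,0.5,-0.012,0,0.03,0,0,0,0.5,0,0,0,0,0,0,0.5])

```text
clock: 36.95
position: [0.4275, -0.3562, 0.1929]
ee_rot: [3.034, -0.087, 0.718]
ft_force: [0.9, -0.6, -0.8]
gripper_width: 0.0439
```

```bash
python3 sp.py; python3 lg.py
python3 - <<'E'
from h import *
from bench import optics
np.set_printoptions(precision=4,suppress=True)
# long handle line from the top view
t=optics.camera_model('top');p,d=optics.capture('top');Q=cloud(t,d);r=Q[...,:2]-[.6195,.0768]
rad=np.hypot(r[...,0],r[...,1]);an=np.degrees(np.arctan2(r[...,1],r[...,0]))
k=(Q[...,2]>.164)&(Q[...,2]<.176)&(rad>.1)&(rad<.2)&(an>97)&(an<125);q=Q[k]
e=cv2.fitLine(q[:,:2].astype(np.float32),2,0,.01,.01).ravel();print(len(q),e,np.degrees(np.arctan2(e[1],e[0])),q.min(0),q.max(0))
E
python3 plan.py .49 .26 .22 106 12
```

```text
36.95 [ 0.4275 -0.3562  0.1929] [ 0.9197 -0.6253 -0.7863] 0.04393475500130859
636 [ 0.4329 -0.3932  0.1021] [ 0.5988 -0.3188  0.112 ] [ 0.9984 -0.0558  0.5245 -0.3583] -3.1976016
long handle 61 angle 105.21425112817191 end 0.17182580366792954 z 0.16793347268131573
142 [ 0.2797 -0.9601  0.5839  0.2079] -73.75935 [0.5679 0.1737 0.164 ] [0.6036 0.2426 0.1747]
TCP target [0.4911 0.2562 0.2014] shift [0.0639 0.6098 0.0136] turn deg [-34.8104  28.0686 104.6158]
```

arm_command(rows=[-0.005,0.015,0.005,-1.93,1.56,5.81,0.5,-0.005,0.03,0.005,-1.93,1.56,5.81,0.5,-0.005,0.038,0.005,-1.93,1.56,5.81,0.5,0,0.038,0,-1.93,1.56,5.81,0.5,0,0.038,0,-1.93,1.56,5.81,0.5,0,0.038,0,-1.93,1.56,5.81,0.5,0,0.038,0,-1.93,1.56,5.81,0.5,0,0.038,0,-1.93,1.56,5.81,0.5,0,0.038,0,-1.93,1.56,5.81,0.5,0,0.038,0,-1.93,1.56,5.81,0.5])

```text
clock: 37.93
position: [0.4113, -0.0022, 0.2015]
ee_rot: [2.64, 1.471, 0.229]
ft_force: [1.6, -0.2, 0.8]
gripper_width: 0.0444
```

arm_command(rows=[0,0.038,0,-1.93,1.56,5.81,0.5,0,0.038,0,-1.93,1.56,5.81,0.5,0,0.038,0,-1.93,1.56,5.81,0.5,0,0.038,0,-1.93,1.56,5.81,0.5,0.005,0.038,0,-1.93,1.56,5.81,0.5,0.01,0.038,0,-1.93,1.56,5.81,0.5,0.015,0.025,0,-1.93,1.56,5.81,0.5,0.02,0.01,0,-1.93,1.56,5.81,0.5,0,0,0,0,0,0,0.5])

```text
clock: 38.68
position: [0.4651, 0.2631, 0.2002]
ee_rot: [1.777, 2.379, -0.19]
ft_force: [0.6, 0.1, -0.9]
gripper_width: 0.0439
```

```bash
python3 fx.py; python3 plan.py .5745 .2315 .1645 105.5 12
```

```text
clk 38.6833 TCP [0.4651 0.2631 0.2002] g [0.464  0.2669 0.2188] F [ 0.6413  0.1209 -0.8927] M [ 0.087  -0.1332  0.022 ] w 0.043890911178515075
heading 106.49925715181048 lean 12.009254567553725 along 0.226454588128055 lat 0.09510954753801715 q [ 0.5296  0.33    1.6386 -0.215   1.234   0.3194]
axis torque -0.14323037154613907
TCP target [0.5756 0.2277 0.1459] shift [ 0.1105 -0.0354 -0.0543] turn deg [ 0.0511 -0.1484 -0.9659]
```

arm_command(rows=[0.03,-0.009,0,0,0,-1,0.5,0.04,-0.012,0,0,0,0,0.5,0.035,-0.012,-0.005,0,0,0,0.5,0.008,-0.002,-0.015,0,0,0,0.5,0,0,-0.02,0,0,0,0.5,0,0,-0.014,0,0,0,0.5,0,0,0,0,0,0,0.7,0,0,0,0,0,0,1,0,0,0,0,0,0,1,0,0,0,0,0,0,1])

```text
clock: 39.52
position: [0.5757, 0.2242, 0.1494]
ee_rot: [1.809, 2.355, -0.189]
ft_force: [1.7, 1.2, -1.3]
gripper_width: 0.0211
```

arm_command(rows=[0,0,0,0,0,0,1,0,0,0,0,0,0,1])

```text
clock: 39.68
position: [0.5759, 0.2243, 0.1496]
ee_rot: [1.808, 2.355, -0.189]
ft_force: [2.9, 0.4, -0.7]
gripper_width: 0.0182
```

```bash
python3 fx.py;python3 lg.py
```

```text
clk 39.6833 TCP [0.5759 0.2243 0.1496] g [0.5749 0.2281 0.1682] F [ 2.9261  0.3804 -0.7304] M [ 0.2002 -0.3587  0.429 ] w 0.018186304589121988
heading 104.96521178672874 lean 11.983153110287917 along 0.1576837548565471 lat 0.004014355214358889 q [ 0.3871  0.4808  1.5286 -0.226   1.1672  0.2185]
axis torque -0.14051580393780444
long handle 27 angle 106.10334280091442 end 0.16609629213297605 z 0.16983606287043176
```

arm_command(rows=[-0.0013,0.0048,0,0,0,0,1,-0.0027,0.0096,0,0,0,0,1,-0.0027,0.0096,0,0,0,0,1,-0.0027,0.0096,0,0,0,0,1,-0.0027,0.0096,0,0,0,0,1,-0.0013,0.0072,0,0,0,0,1,0,0,0,0,0,0,1])

```text
clock: 40.32
position: [0.5608, 0.2759, 0.1488]
ee_rot: [1.809, 2.357, -0.191]
ft_force: [-2.3, 2.3, 2.4]
gripper_width: 0.0179
```

```bash
python3 fx.py; python3 droop.py | egrep -- "(-165|-135|-105|-90|-45|-30|-15) "
```

```text
clk 40.3167 TCP [0.5608 0.2759 0.1488] g [0.5599 0.2797 0.1674] F [-2.3094  2.2614  2.4416] M [ 0.2574  0.157  -0.1151] w 0.017857200641693268
heading 104.99641719164745 lean 11.942426271346354 along 0.2113937994280211 lat 0.005108384200913814 q [ 0.4702  0.5003  1.4951 -0.2185  1.2     0.2936]
axis torque 0.28111165581113545
side -165 35 z [-0.0658 -0.0636 -0.0095] lat [-0.0208  0.0142  0.0353]
side -135 27 z [-0.0002  0.0008  0.0029] lat [-0.017   0.0013  0.0177]
side -105 43 z [-0.0064 -0.      0.0051] lat [-0.034  -0.0203  0.0094]
side -90 18 z [-0.007  -0.0001  0.0017] lat [-0.02   -0.0016  0.0085]
side -15 32 z [-0.0001  0.0056  0.0171] lat [-0.0109 -0.0039  0.011 ]
top -165 101 z [-0.0089 -0.0031  0.0028] lat [-0.0353 -0.0096  0.0281]
top -135 30 z [-0.0025  0.0014  0.0034] lat [-0.0364 -0.0192 -0.001 ]
top -105 87 z [-0.0044  0.002   0.0178] lat [-0.0379 -0.0213  0.006 ]
top -90 72 z [-0.0062  0.0001  0.0049] lat [-0.0344 -0.0155  0.0062]
top -45 31 z [-0.001   0.0009  0.0022] lat [-0.0084  0.0011  0.0078]
top -30 33 z [-0.0017  0.0011  0.0026] lat [-0.0079  0.001   0.009 ]
top -15 33 z [-0.0006  0.0016  0.0091] lat [-0.0104 -0.0047  0.0092]
```

arm_command(rows=[0,0,0,0,0,0,0.7,0,0,0,0,0,0,0.7,0,0,0,0,0,0,0.7,0.0054,-0.0193,0,0,0,0,0.7,0.0054,-0.0193,0,0,0,0,0.7,0.003,-0.0115,0,0,0,0,0.7,0,0,0,0,0,0,1,0,0,0,0,0,0,1,0,0,0,0,0,0,1,0,0,0,0,0,0,1])

```text
clock: 41.25
position: [0.5753, 0.2242, 0.1485]
ee_rot: [1.809, 2.356, -0.193]
ft_force: [0.1, -2.1, 0.4]
gripper_width: 0.0174
```

```bash
python3 fx.py; python3 droop.py | egrep -- "(-135|-120|-105|-90|-45|-30|-15|15|30|45|60) "
```

```text
clk 41.25 TCP [0.5753 0.2242 0.1485] g [0.5743 0.2281 0.1671] F [ 0.1265 -2.1422  0.3551] M [-0.2471 -0.1826 -0.0033] w 0.01741771984069635
heading 104.96956491588173 lean 12.025823315429568 along 0.15782655262121917 lat 0.00459427211690961 q [ 0.3876  0.4828  1.5283 -0.2263  1.1687  0.2194]
axis torque 0.08991629464445171
side -135 48 z [-0.0659 -0.0637 -0.0082] lat [0.0098 0.022  0.0378]
side -120 33 z [-0.0659 -0.0644 -0.0285] lat [0.0056 0.0239 0.0368]
side -105 31 z [-0.0663 -0.0618 -0.0074] lat [-0.0193  0.0012  0.0242]
side -90 21 z [-0.0005  0.0009  0.0023] lat [-0.0137  0.0076  0.0185]
side -60 34 z [-0.0048  0.0005  0.0023] lat [-0.0317 -0.0193  0.0095]
side -45 15 z [-0.0021  0.0003  0.0029] lat [-0.0052  0.0063  0.0111]
side -30 12 z [-0.001   0.0003  0.0015] lat [-0.0054  0.0037  0.0109]
side -15 15 z [-0.0022 -0.      0.0018] lat [-0.0078  0.0023  0.0108]
top -135 120 z [-0.0647 -0.0082 -0.0034] lat [-0.0358  0.0123  0.0357]
top -120 110 z [-0.0219 -0.0045  0.0025] lat [-0.0362  0.0091  0.0314]
top -105 91 z [-0.0085 -0.0035  0.0016] lat [-0.0374 -0.013   0.0279]
top -90 73 z [-0.0076 -0.0021  0.003 ] lat [-0.0377 -0.0147  0.0055]
top -60 71 z [-0.0073 -0.0007  0.0031] lat [-0.036  -0.0142  0.0074]
top -45 33 z [0.0003 0.0019 0.0044] lat [-0.0086  0.0006  0.0087]
top -30 34 z [0.0003 0.0019 0.0038] lat [-0.0093  0.0009  0.009 ]
top -15 26 z [0.0001 0.0011 0.0038] lat [-0.0111 -0.0042  0.0098]
```

arm_command(rows=[0,0,0.002,0,0,0,1,-0.0013,0.005,0.002,0,0,0,1,-0.0015,0.006,0,0,0,0,1,-0.01,0.001,0,0,0,0,1,-0.02,0,0,0,0,0,1,-0.025,0,0,0,0,0,1,-0.025,0,0,0,0,0,1,-0.025,0,0,0,0,0,1,-0.02,0,0.003,0,0,0,1,-0.01,0,0.008,0,0,0,1])

```text
clock: 42.18
position: [0.4326, 0.2353, 0.1625]
ee_rot: [1.81, 2.359, -0.199]
ft_force: [-0.6, 0.1, -4.8]
gripper_width: 0.0173
```

arm_command(rows=[0,0,0.013,0,0,0,1,0,0,0.018,0,0,0,1,0,0,0.02,0,0,0,1,0,0,0.02,0,0,0,1,0,0,0.02,0,0,0,1,0,0,0.02,0,0,0,1,0,-0.005,0.018,0,0,0,1,0,-0.01,0.012,0,0,1,1,0,-0.018,0.006,0,0,2,1,0,-0.025,0.002,0,0,4,1])

```text
clock: 43.02
position: [0.4389, 0.1793, 0.3146]
ee_rot: [1.654, 2.458, -0.17]
ft_force: [0.8, -0.2, -3.7]
gripper_width: 0.0178
```

```bash
python3 fx.py; python3 plan.py .435 -.266 .28 177 12
```

```text
clk 43.0167 TCP [0.4389 0.1793 0.3146] g [0.4373 0.183  0.3332] F [ 0.8155 -0.2232 -3.6837] M [0.3676 0.0297 0.0439] w 0.01775095106662282
heading 112.10519437374325 lean 11.95135033166182 along 0.16689936375027248 lat 0.12883013225349807 q [ 0.4091  0.1107  1.6357 -0.2117  1.4013  0.0595]
axis torque -0.026895736965212795
TCP target [ 0.4389 -0.2662  0.2614] shift [ 0.0001 -0.4455 -0.0532] turn deg [-0.156   0.0469 64.8638]
```

arm_command(rows=[-0.003,-0.028,0,0,0,4.5,1,-0.003,-0.028,0,0,0,4.5,1,-0.003,-0.028,0,0,0,4.5,1,-0.003,-0.028,0,0,0,4.5,1,0,-0.028,0,0,0,4.5,1,0,-0.028,0,0,0,4.5,1,0,-0.028,0,0,0,4.5,1,0,-0.028,0,0,0,4.5,1,0,-0.028,0,0,0,4.5,1,0.003,-0.028,0,0,0,4.5,1])

```text
clock: 43.85
position: [0.4272, -0.1027, 0.313]
ee_rot: [0.58, 2.878, -0.064]
ft_force: [0.6, -0.4, -4.6]
gripper_width: 0.0175
```

arm_command(rows=[0.003,-0.028,0,0,0,4.5,1,0.003,-0.028,0,0,0,4.5,1,0.003,-0.028,-0.005,0,0,4.5,1,0,-0.028,-0.01,0,0,4.5,1,0,-0.026,-0.013,0,0,1.5,1,0,-0.015,-0.013,0,0,0,1,0,-0.008,-0.01,0,0,0,1,0,0,-0.004,0,0,0,1,0,0,0,0,0,0,1])

```text
clock: 44.6
position: [0.4367, -0.2616, 0.2564]
ee_rot: [0.092, 2.933, -0.008]
ft_force: [-0.8, 0.0, -4.2]
gripper_width: 0.0176
```

```bash
python3 fx.py; python3 plan.py .462 -.264 .12 177.3 12; python3 droop.py | egrep -- "(-120|-105|-90|-75|-45|-30|-15) "
```

```text
clk 44.6 TCP [ 0.4367 -0.2616  0.2564] g [ 0.4328 -0.2614  0.275 ] F [-0.7921  0.044  -4.2449] M [0.1299 0.3768 0.0251] w 0.017571935616426747
heading 176.41055077439376 lean 11.849402200281986 along 0.16518732864795016 lat 0.349245967793671 q [-0.7789  0.0996  1.7967  0.153   1.0937 -2.3472]
axis torque -0.2509247548998781
TCP target [ 0.4659 -0.2642  0.1014] shift [ 0.0293 -0.0025 -0.155 ] turn deg [-0.0536 -0.148   0.8799]
side -120 82 z [-0.0061 -0.0023 -0.0008] lat [-0.0295  0.0207  0.0336]
side -105 89 z [-0.0064 -0.002  -0.0004] lat [-0.0295  0.0205  0.034 ]
side -90 99 z [-0.0032 -0.0008  0.0003] lat [-0.0258  0.0078  0.0308]
side -75 91 z [-0.0017 -0.0004  0.0005] lat [-0.0179  0.0048  0.0251]
side -45 42 z [-0.0023 -0.0001  0.0009] lat [-0.0065  0.0052  0.0101]
side -30 41 z [-0.0022  0.0003  0.0015] lat [-0.0056  0.0053  0.0095]
top -120 63 z [-0.0026 -0.0004  0.0013] lat [-0.0334  0.0168  0.0298]
top -105 60 z [-0.0021 -0.0002  0.0016] lat [-0.0337 -0.0015  0.0306]
top -90 94 z [-0.0013  0.0005  0.0028] lat [-0.0303 -0.0046  0.026 ]
top -75 81 z [-0.0009  0.0009  0.0024] lat [-0.0214 -0.0039  0.0177]
top -45 39 z [-0.0005  0.0017  0.0035] lat [-0.0098 -0.0019  0.0066]
top -30 11 z [0.0006 0.0023 0.0039] lat [-0.0095 -0.0049  0.0067]
```

arm_command(rows=[0.01,-0.0025,-0.01,0,0,0.9,1,0.01,0,-0.018,0,0,0,1,0.009,0,-0.025,0,0,0,1,0,0,-0.028,0,0,0,1,0,0,-0.028,0,0,0,1,0,0,-0.022,0,0,0,1,0,0,-0.015,0,0,0,1,0,0,-0.01,0,0,0,1,0,0,-0.006,0,0,0,1,0,0,-0.004,0,0,0,1])

```text
clock: 45.53
position: [0.4673, -0.2648, 0.0918]
ee_rot: [0.066, 2.931, -0.01]
ft_force: [0.1, 0.0, -3.7]
gripper_width: 0.0179
```

arm_command(rows=[0,0,-0.002,0,0,0,1,0,0,0,0,0,0,1])

```text
clock: 45.7
position: [0.4674, -0.2655, 0.0903]
ee_rot: [0.067, 2.93, -0.01]
ft_force: [0.4, -0.6, -3.5]
gripper_width: 0.0175
```

```bash
python3 fx.py
```

```text
clk 45.7 TCP [ 0.4674 -0.2655  0.0903] g [ 0.4634 -0.2652  0.1089] F [ 0.3954 -0.5985 -3.4706] M [0.1871 0.1968 0.0811] w 0.017533173083222983
heading 177.39146345957616 lean 12.070904366316473 along 0.14035477266758345 lat 0.34879113435490694 q [-0.7403  0.3627  1.9456  0.2117  0.6799 -2.42  ]
axis torque 0.33151913231860325
```

arm_command(rows=[0,0,-0.0015,0,0,0,1,0,0,-0.001,0,0,0,1,0,0,0,0,0,0,0.6,0,0,0,0,0,0,0.5,0,0,0,0,0,0,0.5,0,0,0,0,0,0,0.5,-0.005,0,0.02,0,0,0,0.5,-0.006,0,0.03,0,0,0,0.5,-0.006,0,0.03,0,0,0,0.5,0,0,0.03,0,0,0,0.5])

```text
clock: 46.53
position: [0.4483, -0.2649, 0.1979]
ee_rot: [0.069, 2.933, -0.008]
ft_force: [0.4, -1.0, -0.4]
gripper_width: 0.0436
```

```bash
python3 fx.py; python3 sp.py
python3 - <<'E'
from h import *
m=np.load("side_l.npz");P=cloud(m,m['d'])
k=(P[...,2]>.102)&(P[...,2]<.118)&(P[...,0]>.39)&(P[...,0]<.70)&(P[...,1]<-.2)&(P[...,1]>-.41)
n,lab,st,ce=cv2.connectedComponentsWithStats(k.astype(np.uint8))
for i in range(1,n):
  if st[i,4]>100:
    q=P[lab==i];A=np.c_[q[:,:2]-q[:,:2].mean(0),np.ones(len(q))];f=np.linalg.lstsq(A,q[:,2],rcond=None)[0];print("tilt slopes",f)
from bench import optics
t=optics.camera_model('top');p,d=optics.capture('top');Q=cloud(t,d)
b=Q[(Q[...,2]>.2)&(Q[...,1]>.25)&(Q[...,0]>.4)];print("bottle",np.median(b,0))
b=Q[(Q[...,2]>.02)&(Q[...,2]<.05)&(Q[...,1]>.24)&(Q[...,0]>.3)&(Q[...,0]<.54)];print("dish",b.min(0),b.max(0))
t0=np.load("top0.npz");Q0=cloud(t0,t0['d'])
for X in(Q0,Q):
  b=X[(X[...,2]>.108)&(X[...,2]<.125)&(X[...,1]<-.42)&(X[...,1]>-.53)&(X[...,0]>.48)&(X[...,0]<.58)];print("jar",len(b),np.median(b,0))
E
```

```text
clk 46.5333 TCP [ 0.4483 -0.2649  0.1979] g [ 0.4444 -0.2647  0.2165] F [ 0.3875 -0.9526 -0.4035] M [ 0.0951 -0.0936 -0.0078] w 0.0435728250821027
heading 177.31210296783908 lean 11.91176191968772 along 0.15891672311645555 lat 0.3493825090189323 q [-0.7676  0.1833  1.8572  0.1676  0.9501 -2.3787]
axis torque 0.3262520966168206
46.5333 [ 0.4483 -0.2649  0.1979] [ 0.3875 -0.9526 -0.4035] 0.0435728250821027
628 [ 0.3937 -0.3055  0.102 ] [ 0.5942 -0.2361  0.1122] [ 0.999  -0.0441  0.5071 -0.27  ] -2.5283897
640 [ 0.4328 -0.394   0.102 ] [ 0.5954 -0.3245  0.1123] [ 0.9984 -0.0566  0.5241 -0.358 ] -3.2472336
tilt slopes [0.00570694 0.00862025 0.10759156]
tilt slopes [0.00485078 0.00766106 0.10775125]
bottle [0.60093101 0.41642038 0.266489  ]
dish [0.33471075 0.32067821 0.02001658] [0.45058589 0.43692976 0.04063427]
jar 355 [ 0.52923355 -0.46853581  0.11369559]
jar 350 [ 0.5294028  -0.46765081  0.11378784]
```

```bash
python3 -c "
from bench import ctrl
print(ctrl.close_job())"
```

```text
the job is handed in; nothing more can be done
None
```

I did the whole sequence and handed the job in at 46.5 s of the 72 s allowed. I did not check the final jam-nut angle by camera.

**What I did**
- I put the long spanner on the stop nut with its handle in front of the left upright.
- With the short spanner I turned the jam nut clockwise from about 20° right of the press's front until it came up solid.
- I took both spanners off and laid them back on the lid.

**Last checks**
- **Long spanner on the stop nut:** when it was home, the handle end measured 172–173 mm from the screw axis (nominal 175), and its top was at about 169 mm.
- **Jam nut:** torque about the screw rose from about 0.3 to 1.3 N m. The long handle held at about 101–102°, bearing on the upright.
- **On backing off:** both nuts and the long spanner swung back together by about 6°, which fits a locked pair.
- **Spanners at the end:** both lie flat on the lid, with tilt under 0.01 rad and top faces at about 108 mm.
- **Bystanders:** the jar, bottle and dish are within about 1 mm of where they started.

**What went wrong or disagreed**
- The long spanner drooped about 50° in the first grip. I laid it back on the lid and regripped it nearer its balance point.
- The fingertips hit the end of the crosshead at about 39 N axially (42 N resultant) while sliding the long spanner in. That is slightly over the 40 N limit, if finger contact counts as gripper-body contact.
- The short spanner's handle wound about 15° past the expected tight angle, to 30–33° left of the press's front against the stated 15°. I took the last part for give in the grip and jaws, since torque was rising. So "tight" rests on the torque rise and on the pair swinging back together.

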